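# Stir the indicator beads in and lower the probe

### The arm

A 6-joint arm with a two-finger parallel gripper is mounted at the origin on the work surface. World frame = base frame: x ahead of the robot, y to its left, z up, the work surface at z = 0. Lengths are in mm, angles in degrees, forces in N, time in s.
With the tool pointing down it reaches from about 375 to 900 mm from the base axis. Payload 3.1 kg.
Tool frame: the origin (TCP) lies between the finger pads; the fingertips stand manip.tip_reach ahead of it and the grasp point (between the pads) lies 8 mm behind it (manip.tip_reach is the distance from the TCP to the fingertips, in mm); z points along the fingers, y is the direction in which the jaws open and shut (so a half turn about z gives the same grasp; the last joint's range is limited). The gripper opens to 85 mm and grips with 20 to 120 N. Pads are 22 mm wide; open, the fingers measure 114 mm over their backs; the gripper's body (76 mm by 85 mm) begins 54 mm behind the grasp point. The pads swing forward as they close: fully open they stand 13 mm farther back than shut.
Start: joints at [-83.05, 30.224, 82.088, -0, 67.689, -10.227], TCP at [184.604, -597.091, 213.91] pointing down, gripper open.
Joint ranges: [-176.69, 176.69], [-43.24, 126.21], [12.49, 139.97], [-82, 262], [0, 151.66], [-163.58, 163.58]. Speed limits (degrees/s): [159.86, 159.86, 180, 180, 180, 180].

### API

Orientations are given as a 3x3 rotation matrix whose columns are the frame's x, y, z axes.
In Python, from plant import manip gives the robot as it stands.
- The arm moves only by the shell command python3 -m handwheel 'ROWS' [FORCE]. ROWS is JSON, one flat list of numbers, 5 for each row, row after row: the finger opening in m, from 0 to 0.0854, then the shift along the tool's x, y, z in m, then the turn about the tool's z in degrees. A call has 1 to 12 rows; each row shifts and turns the commanded pose from where the row before left it, along the tool's axes as they then stand; what a row does not reach is not made up. A row lasts 1/12 s, in which the tool goes at most 41.7 mm and 7.16 degrees, less where a joint would pass 70% of its speed; a pose out of reach is approached as far as the arm can. A call is refused whole if a number of a shift passes 0.0417 or a number of a turn 7.16, either way. A call with a gripper value outside its range is refused whole. The fingers move at their own pace and stop on an object; FORCE is the grip in N (left out, the last holds). Time passes only in rows, so rows that do not move let the fingers close. It gives the time, the measured TCP pose, the force and the opening at its end, in the units of the state.
- manip.read_state(): the state, without advancing time (a new reading comes with each control period).
- manip.camera(name): name is "scene" or "top" or "wrist"; returns (picture, depth): 420x560x3 uint8, red, green, blue; 420x560 float32, mm along the optical axis (not along the pixel's ray), 0 where there is no reading.
- manip.calibration(name): a dict with "intrinsics" (3x3 intrinsics, pixels), "k1" (the pictures are not rectified: a ray, as slopes to the right and down, at radius r is drawn at 1 + k1 r^2 times it, then the intrinsics apply), "origin" and "orientation" of the camera in the world; the wrist camera has in their place "tool_from_camera" (4x4, takes a point from camera to tool coordinates, whose origin is the TCP and whose axes are the flange's). Camera axes: x right, y down, z forward; pixel columns grow to the right and rows downward; lengths in mm; the calibration is good to about 2 mm. A picture is of the moment at which its call begins: read the wrist's pose just before it. calibration takes no time and is no camera call.
- manip.finish_job(): hands the job in, once; it reports no verdict.
The state is a dict: "clock": time; "q": joint angles; "joint_vel": joint speeds; "joint_torque": joint torques, N m; "eef_pos": TCP position; "orientation": TCP orientation; "wrist_force": force on the tool from outside, world axes, zero at the start; "ft_torque": the same for the moment, N m; "opening": opening from 0.0 (shut) to 1.0 (fully open).
Only numpy, scipy, OpenCV 4.12 (cv2) and the standard library are available. Lean on these libraries where they do the work, as an engineer would, in place of code of your own. Each camera call takes 0.05 s, during which the arm holds its last target.

### The job

The blue indicator beads went into the dish in one clump: take the stirring rod from its jar and, with its tip right down near the bottom, stir a couple of full turns round the dish, not just in the middle, and go on until no two blue beads lie within 5 mm of each other when you lift the rod out. Stand the rod back in its jar, then bring the probe fully down among the beads with its red-knobbed lever, never forcing it on a bead; keep all beads in the dish, the blue ones clear of each other, press gently on the glass, and leave the other glassware where it stands.

Things in the scene. Friction and masses are not known exactly. Their poses are not given: they have to be found in the camera images.
- rod: White stirring rod, 10 mm thick, 190 mm long, orange rubber tip (14 mm thick, 35 mm long, round end). 40 g. Origin at the end of the rubber tip; z runs along the rod to its white top. It starts loose in the jar, tip on the jar's floor, leaning about 33 degrees, top towards the robot; it crosses the rim 112 mm from the tip. A grasp 150 to 160 mm from the tip, fingers along the rod, clears the rim.
- jar: Clear glass jar, open on top, loose, 350 g: 78 mm across, 100 mm high, wall 4 mm, floor 6 mm thick. Origin at the centre of its underside, z up.
- dish: Clear glass crystallising dish that holds the beads, held firmly in a rubber ring on the stand: 124 mm across, 53 mm high, inner radius 58 mm; inner floor 4 mm above its underside. Origin at the centre of its underside, z up. Beads can wedge between the rod and its wall; the rod then meets several newtons and should be eased inwards. With the tip 26 mm from the axis they just slip by.
- blue0: Dark blue round glazed (slippery) ceramic bead, 24 mm across, 17 g, loose in the dish; a single layer lies on the dish's floor. Origin at its centre (its axes turn as it rolls). Two beads that touch roll apart when the round rod tip is pressed down between them (up to 15 N).
- blue1: Dark blue round glazed (slippery) ceramic bead, 24 mm across, 17 g, loose in the dish; a single layer lies on the dish's floor. Origin at its centre (its axes turn as it rolls). Two beads that touch roll apart when the round rod tip is pressed down between them (up to 15 N).
- blue2: Dark blue round glazed (slippery) ceramic bead, 24 mm across, 17 g, loose in the dish; a single layer lies on the dish's floor. Origin at its centre (its axes turn as it rolls). Two beads that touch roll apart when the round rod tip is pressed down between them (up to 15 N).
- white0: White round glazed (slippery) ceramic bead, 24 mm across, 17 g, loose in the dish; a single layer lies on the dish's floor. Origin at its centre (its axes turn as it rolls). Two beads that touch roll apart when the round rod tip is pressed down between them (up to 15 N).
- white1: White round glazed (slippery) ceramic bead, 24 mm across, 17 g, loose in the dish; a single layer lies on the dish's floor. Origin at its centre (its axes turn as it rolls). Two beads that touch roll apart when the round rod tip is pressed down between them (up to 15 N).
- white2: White round glazed (slippery) ceramic bead, 24 mm across, 17 g, loose in the dish; a single layer lies on the dish's floor. Origin at its centre (its axes turn as it rolls). Two beads that touch roll apart when the round rod tip is pressed down between them (up to 15 N).
- white3: White round glazed (slippery) ceramic bead, 24 mm across, 17 g, loose in the dish; a single layer lies on the dish's floor. Origin at its centre (its axes turn as it rolls). Two beads that touch roll apart when the round rod tip is pressed down between them (up to 15 N).
- white4: White round glazed (slippery) ceramic bead, 24 mm across, 17 g, loose in the dish; a single layer lies on the dish's floor. Origin at its centre (its axes turn as it rolls). Two beads that touch roll apart when the round rod tip is pressed down between them (up to 15 N).
- stand: Heavy grey probe stand, fixed to the bench: plate 295 x 170 x 8 mm carrying the dish and, behind it, a short pillar with a fork head. Origin on the bench surface exactly under the centre of the dish, z up; x points horizontally from the dish to the pillar (175 mm away); the arm's pivot pin is parallel to y.
- pivot (a point): The pivot pin of the probe arm, in the fork head: 175 mm from the dish's axis along the stand's x, 85 mm above the bench; fork and pin are about 55 mm wide along y.
- probe_arm (a joint): Angle of the probe arm about the pivot pin, rad. 0: arm level on its depth stop, probe upright in the dish, its tip 5 mm above the dish's floor and 18 mm from the dish's axis towards the pillar. Grows as the probe swings up, to 1.70 (arm upright, probe clear). Friction of 0.13 N m holds it wherever it is left; about 2 to 4 N at the knob move it.
- lever_knob (a point): Centre of the red ball knob, 18 mm across, of the finger lever, one piece with the arm. At joint angle t it lies 0.100*cos(1.396-t) m from the pivot along the stand's x and 0.100*sin(1.396-t) m above it. Probe up: lever level, away from the dish; swinging the knob up its arc till almost upright lowers the probe. Pinch it from above, fingers either side along the stand's y; held lightly it turns in the grip.
- probe: Slim steel probe, 8 mm thick, round tip, clamped in a black block at the free end of the aluminium arm, 157 mm from the pivot. Origin at its tip; z points back up the probe. Raised, it lies level about 245 mm above the bench, pointing over the dish, its tip 105 mm or more short of the dish's axis: keep the hand clear. On the way down the tip may meet a bead: the bead usually rolls aside, otherwise the lever goes stiff.
- flask: Bystander: glass conical flask, 80 mm across, 110 mm high, loose. It may have changed places with the jar. Origin at the centre of its underside.
- amber: Bystander: amber glass bottle with black cap, 64 mm across, 125 mm high, loose. Origin at the centre of its underside.
- beaker: Bystander: empty glass beaker, 68 mm across, 85 mm high, loose. Origin at the centre of its underside.
- stopper: Bystander: black rubber stopper, 36 mm across, 30 mm high, loose. Origin at the centre of its underside.
Not all that is in view belongs to the job. What is shaped like the jar but green or purple is not meant.

How it is judged (in metres and radians):
On the way, in this order (a step that is already met when the one before it is completed fails the run):
1. the rod is lifted out of its jar (z of rod in the frame of jar above 0.1 m).
2. rod tip down near the dish's floor (within 12 mm), out on the pillar side (14 mm or more from the middle) (z of rod in the frame of dish below 0.016 m and x of rod in the frame of stand above 0.014 m and y of rod in the frame of stand between -0.01 and 0.01 m).
3. then, tip still down, out to one flank (((z of rod in the frame of dish below 0.016 m and y of rod in the frame of stand above 0.014 m and x of rod in the frame of stand between -0.01 and 0.01 m) or (z of rod in the frame of dish below 0.016 m and y of rod in the frame of stand below -0.014 m and x of rod in the frame of stand between -0.01 and 0.01 m))).
4. then out on the side away from the pillar (z of rod in the frame of dish below 0.016 m and x of rod in the frame of stand below -0.014 m and y of rod in the frame of stand between -0.01 and 0.01 m).
5. then out to a flank again (((z of rod in the frame of dish below 0.016 m and y of rod in the frame of stand above 0.014 m and x of rod in the frame of stand between -0.01 and 0.01 m) or (z of rod in the frame of dish below 0.016 m and y of rod in the frame of stand below -0.014 m and x of rod in the frame of stand between -0.01 and 0.01 m))).
6. then on the pillar side again: once right round the dish (all of step 2).
7. rod drawn out above the dish, with at least 5 mm between any two blue beads (z of rod in the frame of dish above 0.055 m and distance between blue0 and blue1 above 0.029 m and distance between each of blue0, blue1 and blue2 above 0.029 m), for 0.2 s.
8. the rod stands in its jar again, let go (horizontal distance between rod and jar below 0.038 m and z of rod in the frame of jar between -0.005 and 0.03 m and contact force between the fingers and rod below 0.1 N and linear speed of rod below 0.05 m/s), for 0.2 s.
9. the probe is swung fully down (joint below 0.06) (value of joint probe_arm below 0.06 rad), for 0.2 s.
At the end, for the whole second after the job is handed in: The probe arm is down on its stop (joint below 0.06 rad), the rod stands let go and at rest in the upright jar (tip inside, within 30 mm above the jar's underside), all eight beads lie still in the dish and no two blue beads touch (at least 1.5 mm between them) (all of step 8 and value of joint probe_arm below 0.06 rad and angle between rod's own z axis and vertical below 0.8 rad and angle between jar's own z axis and vertical below 0.1 rad and horizontal distance between each of blue0, blue1, blue2, white0, white1, white2, white3, white4 and dish below 0.055 m and z of each of blue0, blue1, blue2, white0, white1, white2, white3, white4 in the frame of dish below 0.053 m and distance between blue0 and blue1 above 0.0255 m and distance between each of blue0, blue1 and blue2 above 0.0255 m and linear speed of each of blue0, blue1, blue2, white0, white1, white2, white3, white4 below 0.05 m/s).
It fails at once if a bead leaves the dish (horizontal distance between any of blue0, blue1, blue2, white0, white1, white2, white3, white4 and dish above 0.064 m or z of any of blue0, blue1, blue2, white0, white1, white2, white3, white4 in the frame of dish above 0.08 m).
It fails at once if the probe is forced against something (over 15 N) (contact force between probe and anything else above 15 N).
It fails at once if the rod is pressed hard on the glass dish (over 40 N) (contact force between rod and dish above 40 N).
It fails at once if the jar is tipped over or shoved away (more than 40 mm) (angle between jar's own z axis and vertical above 0.4 rad or distance of jar from where it was at the start of the episode above 0.04 m).
It fails at once if other glassware is knocked (moved more than 25 mm) (distance of any of flask, amber, beaker, stopper from where it was at the start of the episode above 0.025 m).
It also fails if it takes over 72 s, if anything falls off the work surface, if the arm or the gripper's body presses on something with over 40 N, if the wrist force passes 120 N, or if a joint passes its speed limit or range.

## Working session

There is one attempt and no reset: what is moved stays moved. The work goes in short steps, Python scripts to look and compute and a shell command to move; the robot and the scene stay as the last step left them, time stands still between calls to the robot, and variables do not carry over. Pictures are saved under pics/ and viewed, and the job is handed in when it is done.

```bash
ls; mkdir -p pics; cat > h.py <<'E'
import numpy as np, cv2, sys
from plant import manip
def snap(n,f=None):
    st=manip.read_state(); p,d=manip.camera(n)
    np.savez('/tmp/'+(f or n)+'.npz',p=p,d=d,pos=np.array(st['eef_pos']),R=np.array(st['orientation']))
    cv2.imwrite('pics/'+(f or n)+'.png',p[:,:,::-1]); return p,d
E
python3 - <<'E'
from h import *
print(manip.read_state()); print(manip.tip_reach)
for n in("scene","top","wrist"):
    snap(n,n+'0'); print(n,manip.calibration(n))
E
```

```text
pics
{'clock': 0.0, 'q': array([-8.30504193e+01,  3.02780249e+01,  8.21553109e+01,  1.31602092e-03,
        6.76873966e+01, -1.02279245e+01]), 'joint_vel': array([ 0.05017725, -0.01779787,  0.13627398, -0.01666801,  0.00357786,
        0.08470888]), 'joint_torque': array([ 1.09146928e-03, -4.42348945e+01, -1.78026670e+01, -2.59240069e-04,
        8.40981666e-03, -7.16241914e-06]), 'eef_pos': array([ 184.5215266 , -596.37715292,  212.94969375]), 'orientation': array([[ 9.55397014e-01,  2.95324383e-01, -2.33866675e-04],
       [ 2.95324212e-01, -9.55394800e-01,  2.09426637e-03],
       [ 3.95052920e-04, -2.06992233e-03, -9.99997780e-01]]), 'wrist_force': array([-0.30615724,  0.20070597, -0.68554317]), 'ft_torque': array([-0.00278725, -0.02173044,  0.01026109]), 'opening': 0.9999042944250306}
11.0
scene {'intrinsics': array([[518.84294566,   0.        , 283.37090832],
       [  0.        , 518.84294566, 208.6251053 ],
       [  0.        ,   0.        ,   1.        ]]), 'k1': -0.11151177942171313, 'origin': array([1393.02880842, -241.50439045,  980.39985514]), 'orientation': array([[ 0.
[... 427 characters left out ...]
00555252, -0.98668348,  0.16255734],
       [-0.9996597 , -0.00133347,  0.02605185],
       [-0.02548817, -0.16264668, -0.98635511]])}
wrist {'intrinsics': array([[335.990842  ,   0.        , 279.34777749],
       [  0.        , 335.990842  , 212.12876658],
       [  0.        ,   0.        ,   1.        ]]), 'k1': 0.010911556087097242, 'tool_from_camera': array([[-1.31932411e-03, -9.54008710e-01, -2.99775985e-01,
         7.53062065e+01],
       [ 9.99998996e-01, -1.41378918e-03,  9.82213721e-05,
         9.30316514e-02],
       [-5.17524088e-04, -2.99775554e-01,  9.54009617e-01,
        -1.60923926e+02],
       [ 0.00000000e+00,  0.00000000e+00,  0.00000000e+00,
         1.00000000e+00]])}
```

View pics/scene0.png

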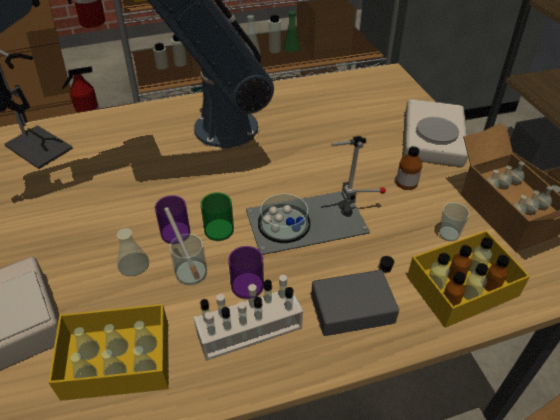

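View pics/top0.png

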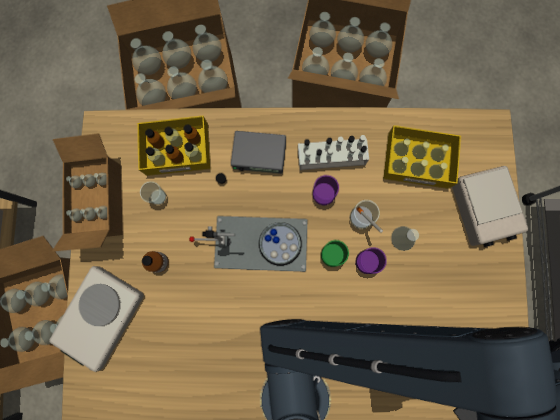

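View pics/wrist0.png

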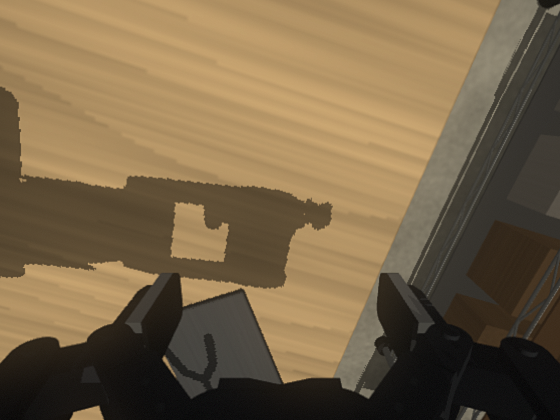

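```bash
cat >> h.py <<'E'
def cam(n,f):
    z=np.load('/tmp/'+f+'.npz'); c=manip.calibration(n); K=c['intrinsics'];k=np.array([c['k1'],0,0,0.])
    if n=='wrist':
        T=np.array(c['tool_from_camera']); R=z['R']@T[:3,:3]; o=z['pos']+z['R']@T[:3,3]
    else: R=np.array(c['orientation']);o=np.array(c['origin'])
    return K,k,o,R,z['p'],z['d']
def ray(n,f,uv):
    K,k,o,R,_,_=cam(n,f)
    x=cv2.undistortPoints(np.array(uv,float).reshape(-1,1,2),K,k).reshape(-1,2)
    return o,np.c_[x,np.ones(len(x))]@R.T
def onz(n,f,uv,z):
    o,d=ray(n,f,uv); return o+d*((z-o[2])/d[:,2:3])
def dep(n,f,uv):
    D=cam(n,f)[5]; o,d=ray(n,f,uv); uv=np.array(uv).reshape(-1,2).astype(int)
    return o+d*D[uv[:,1],uv[:,0]][:,None]
def proj(n,f,P):
    K,k,o,R,_,_=cam(n,f); P=(np.array(P,float).reshape(-1,3)-o)@R
    return cv2.projectPoints(P,np.zeros(3),np.zeros(3),K,k)[0].reshape(-1,2)
def tri(n1,f1,u1,n2,f2,u2):
    a,d=ray(n1,f1,u1);b,e=ray(n2,f2,u2);out=[]
    for i in range(len(d)):
        s=np.linalg.lstsq(np.c_[d[i],-e[i]],b-a,rcond=None)[0]; p=a+d[i]*s[0];q=b+e[i]*s[1]; out.append(np.r_[(p+q)/2,np.linalg.norm(p-q)])
    return np.array(out)
def crop(f,x,y,w,h,s,out):
    p=np.load('/tmp/'+f+'.npz')['p'][y:y+h,x:x+w,::-1]
    cv2.imwrite('pics/'+out+'.png',cv2.resize(p,None,fx=s,fy=s,interpolation=cv2.INTER_CUBIC))
E
python3 - <<'E'
from h import *
crop('top0',190,170,240,115,3,'t0c'); crop('scene0',100,120,300,200,2.6,'s0c')
E
```

```text
(no output)
```

View pics/t0c.png

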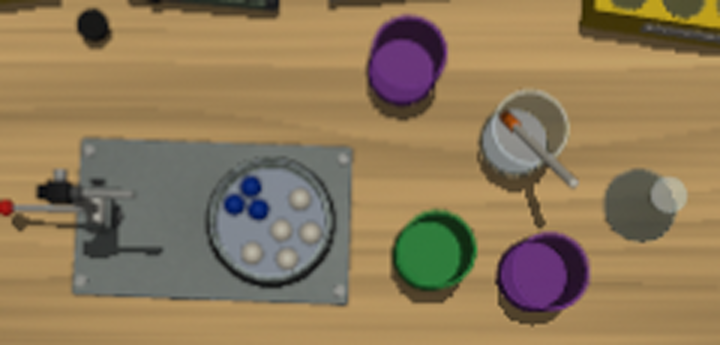

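View pics/s0c.png

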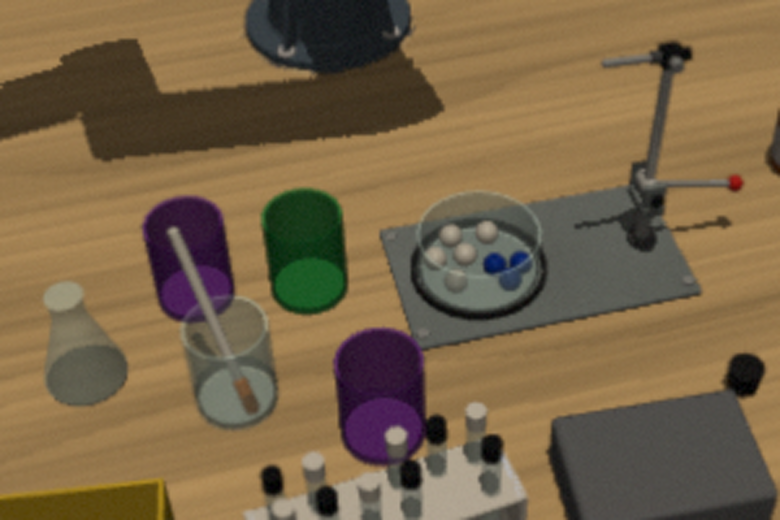

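```bash
python3 - <<'E'
from h import *
np.set_printoptions(precision=1,suppress=True)
T=lambda *a: np.array(a)/3+[190,170]
S=lambda *a: np.array(a)/2.6+[100,120]
print('rod top,tip',tri('top','top0',np.r_[T([574,184]),T([508,117])],'scene','scene0',np.r_[S([174,232]),S([250,408])]))
print('jar rim/floor', onz('top','top0',T([530,130]),100), onz('top','top0',T([515,140]),6), onz('scene','scene0',S([225,328]),100),onz('scene','scene0',S([237,395]),6))
sc=onz('top','top0',T([90,148],[346,157],[340,292],[82,282]),8); print('screws',sc)
print('dish',onz('top','top0',T([271,218]),61),onz('top','top0',T([270,224]),12))
for n in('top','scene'):
    p=np.load('/tmp/%s0.npz'%n)['p']; h=cv2.cvtColor(p,cv2.COLOR_RGB2HSV)
    m=((h[...,0]<6)|(h[...,0]>174))&(h[...,1]>180)&(h[...,2]>80)
    nn,_,s,c=cv2.connectedComponentsWithStats(m.astype(np.uint8)); print(n,[(c[i],s[i,4]) for i in range(1,nn) if s[i,4]>5])
E
```

```text
rod top,tip [[ 501.  -241.   160.5    4.8]
 [ 590.9 -205.9    9.4    4.1]]
jar rim/floor [[ 562.  -214.4  100. ]] [[ 566.  -215.5    6. ]] [[ 571.4 -212.3  100. ]] [[ 570.1 -212.6    6. ]]
screws [[556.2 243.7   8. ]
 [547.  -33.1   8. ]
 [402.9 -26.2   8. ]
 [411.8 248.3   8. ]]
dish [[476.5  45.8  61. ]] [[474.4  48.1  12. ]]
top [(array([191.4, 238.9]), np.int32(17))]
scene [(array([78.6, 89.2]), np.int32(168)), (array([382.4, 189.9]), np.int32(19))]
```

```bash
cat >> h.py <<'E'
def to(x,y,z,ang=None):
    """shift in tool axes (m) from present pose to world target; ang=desired world heading of tool x"""
    s=manip.read_state(); R=np.array(s['orientation']); d=(np.array([x,y,z])-s['eef_pos'])@R/1000
    h=np.degrees(np.arctan2(R[1,0],R[0,0])); 
    print('t',round(s['clock'],2),'pos',np.round(s['eef_pos'],1),'head',round(h,1),'shift',np.round(d,4),'|',round(np.linalg.norm(d),3),'turn',None if ang is None else round((h-ang+180)%360-180,1),'F',np.round(s['wrist_force'],1),'op',round(s['opening'],3))
E
python3 - <<'E'
from h import *
to(515,-235,240,21.3)
print(tri('top','top0',[[191.4,238.9]],'scene','scene0',[[382.4,189.9]]))
E
```

```text
t 0.15 pos [ 184.5 -596.5  213.1] head 17.2 shift [ 0.4225 -0.2479 -0.0263] | 0.491 turn -4.1 F [ 0.4  0.2 -0.4] op 1.001
[[486.87556312 322.35343508  63.21265038   1.11409789]]
```

```bash
python3 -m handwheel '[0.0854,0.035,-0.0205,-0.002,-0.5, 0.0854,0.035,-0.0205,-0.002,-0.5, 0.0854,0.035,-0.0205,-0.002,-0.5, 0.0854,0.035,-0.0205,-0.002,-0.5, 0.0854,0.035,-0.0205,-0.002,-0.5, 0.0854,0.035,-0.0205,-0.002,-0.5, 0.0854,0.035,-0.0205,-0.002,-0.5, 0.0854,0.035,-0.0205,-0.002,-0.6, 0.0854,0.035,-0.0205,-0.002,0, 0.0854,0.035,-0.0205,-0.002,0, 0.0854,0.035,-0.0205,-0.002,0, 0.0854,0.035,-0.0205,-0.002,0]' 40; python3 - <<'E'
from h import *
to(515,-235,240,21.3)
E
```

```text
clock: 1.15
eef_pos: [497.7, -222.1, 237.9]
orientation: [[0.932, 0.363, -0.0], [0.363, -0.932, 0.0], [-0.0, -0.0, -1.0]]
wrist_force: [0.8, -0.6, -0.6]
opening: 0.997
t 1.15 pos [ 497.7 -222.1  237.9] head 21.3 shift [ 0.0115  0.0183 -0.0021] | 0.022 turn -0.0 F [ 0.8 -0.6 -0.6] op 0.997
```

```bash
python3 - <<'E'
from h import *
snap('wrist','w1')
E
```

```text
(no output)
```

View pics/w1.png

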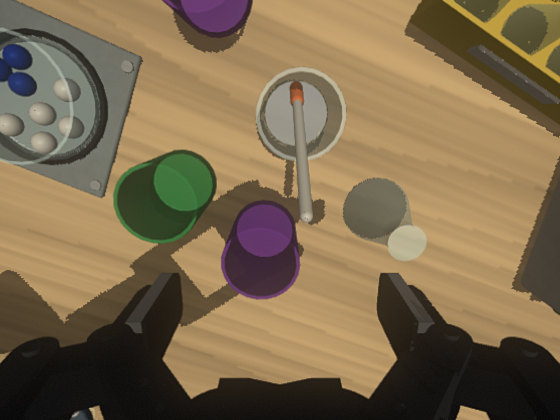

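```bash
python3 - <<'E'
from h import *
np.set_printoptions(precision=1,suppress=True)
K,k,o,R,p,d=cam('wrist','w1')
# rod axis: sample rows, find bright grey pixels centre
h=cv2.cvtColor(p,cv2.COLOR_RGB2HSV)
pts=[]
for r in range(165,215,6):
    c=np.where((h[r,285:330,1]<45)&(h[r,285:330,2]>130))[0]+285
    if len(c): pts.append([c.mean(),r]); print(r,c.min(),c.max(),dep('wrist','w1',[[c.mean(),r]]))
print('depth jar rim etc',dep('wrist','w1',[[301,160],[345,113],[258,113],[301,68],[296,92]]))
print('rim jar c',onz('wrist','w1',[[301,113],[258,113],[345,113],[301,68],[301,159]],100))
print('purple rim',onz('wrist','w1',[[260,262],[222,255],[299,255],[260,298]],100),dep('wrist','w1',[[260,297],[298,255],[160,240]]))
print('flask',dep('wrist','w1',[[407,243],[375,210]]))
o1,dd=ray('wrist','w1',[[306.5,216],[296,84]])
print('tip/top', tri('wrist','w1',[[306.5,216],[296,84]],'scene','scene0',np.array([[174,232],[250,408]])/2.6+[100,120]),tri('wrist','w1',[[306.5,216],[296,84]],'top','top0',np.array([[574,184],[508,117]])/3+[190,170]))
E
```

```text
165 304 306 [[ 532.8 -231.   124.1]]
171 304 307 [[ 529.2 -232.5  130.3]]
177 304 307 [[ 525.8 -233.5  136.7]]
189 302 308 [[ 518.9 -235.4  147.8]]
195 304 309 [[ 515.9 -236.5  153.6]]
201 305 309 [[ 512.8 -238.   158.2]]
207 303 307 [[ 509.4 -237.6  163.7]]
213 302 311 [[ 506.4 -239.5  167.1]]
depth jar rim etc [[ 534.7 -227.1  118.5]
 [ 583.  -248.8  100.7]
 [ 556.3 -179.8  100.1]
 [ 602.2 -200.6  100.4]
 [ 587.  -205.6   36.3]]
rim jar c [[ 569.6 -214.   100. ]
 [ 556.3 -179.8  100. ]
 [ 583.1 -248.9  100. ]
 [ 602.2 -200.6  100. ]
 [ 533.4 -228.8  100. ]]
purple rim [[ 425.8 -229.7  100. ]
 [ 419.5 -192.7  100. ]
 [ 446.5 -262.4  100. ]
 [ 388.2 -243.5  100. ]] [[ 389.3 -243.1  100. ]
 [ 446.5 -261.3  100.8]
 [ 413.3 -132.7  100.5]]
flask [[ 498.4 -347.9  111.7]
 [ 507.3 -326.4   60.2]]
tip/top [[ 503.6 -240.1  162.6    2.9]
 [ 595.6 -203.7   14.2    0.9]] [[ 501.2 -243.6  155.9    1.6]
 [ 592.6 -205.2   14.7    7. ]]
```

```bash
python3 - <<'E'
from h import *
to(519.5,-236,130,21)
E
```

```text
t 1.2 pos [ 502.  -215.9  238.5] head 21.5 shift [0.0083 0.0254 0.1084] | 0.112 turn 0.5 F [2.7 1.9 0.6] op 0.998
```

```bash
python3 -m handwheel '[0.06,0.004,0.013,0.02,0, 0.06,0.004,0.0125,0.02,0, 0.06,0,0,0.02,0, 0.06,0,0,0,0, 0.06,0,0,0,0]'; python3 - <<'E'
from h import *
to(519.5,-236,130,21)
snap('wrist','w2')
E
```

```text
clock: 1.62
eef_pos: [512.5, -244.2, 176.7]
orientation: [[0.932, 0.363, -0.003], [0.363, -0.932, 0.002], [-0.002, -0.003, -1.0]]
wrist_force: [-0.8, 0.2, 0.5]
opening: 0.705
t 1.62 pos [ 512.5 -244.2  176.7] head 21.3 shift [ 0.0096 -0.005   0.0467] | 0.048 turn 0.3 F [-0.8  0.2  0.5] op 0.705
```

View pics/w2.png

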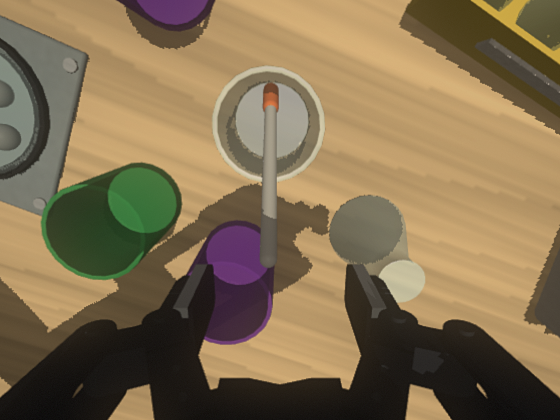

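```bash
python3 -m handwheel '[0.06,0.005,-0.005,0.012,0, 0.06,0.004,0,0.012,0, 0.06,0,0,0.012,0, 0.06,0,0,0.010,0, 0.06,0,0,0,0, 0.06,0,0,0,0]'; python3 - <<'E'
from h import *
to(519.5,-236,130,21)
E
```

```text
clock: 2.17
eef_pos: [520.0, -236.8, 131.7]
orientation: [[0.932, 0.363, -0.001], [0.363, -0.932, 0.001], [-0.001, -0.001, -1.0]]
wrist_force: [-0.3, -0.1, 0.7]
opening: 0.704
t 2.17 pos [ 520.  -236.8  131.7] head 21.3 shift [-0.0001 -0.001   0.0017] | 0.002 turn 0.3 F [-0.3 -0.1  0.7] op 0.704
```

```bash
python3 -m handwheel '[0.02,0,-0.001,0,0, 0.0,0,0,0,0, 0,0,0,0,0, 0,0,0,0,0, 0,0,0,0,0, 0,0,0,0,0]' 90; python3 - <<'E'
from h import *
to(519.5,-236,130,21)
snap('wrist','w3')
E
```

```text
clock: 2.67
eef_pos: [519.8, -236.2, 132.4]
orientation: [[0.932, 0.363, -0.0], [0.363, -0.932, -0.0], [-0.0, 0.0, -1.0]]
wrist_force: [-0.2, -0.6, 1.8]
opening: 0.042
t 2.67 pos [ 519.8 -236.2  132.4] head 21.3 shift [-0.0002 -0.0003  0.0024] | 0.002 turn 0.3 F [-0.2 -0.6  1.8] op 0.042
```

View pics/w3.png

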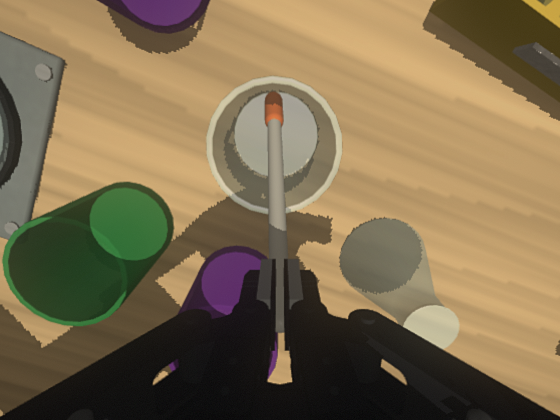

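```bash
python3 -m handwheel '[0,-0.004,0,-0.010,0, 0,-0.0055,0,-0.010,0, 0,-0.0055,0,-0.010,0, 0,0,0,0,0, 0,0,0,0,0]'; python3 - <<'E'
from h import *
to(519.5,-236,130,21)
snap('wrist','w4')
E
```

```text
clock: 3.13
eef_pos: [506.1, -242.1, 163.2]
orientation: [[0.932, 0.362, 0.002], [0.362, -0.932, -0.001], [0.001, 0.002, -1.0]]
wrist_force: [-0.1, 0.2, -1.2]
opening: 0.041
t 3.13 pos [ 506.1 -242.1  163.2] head 21.2 shift [ 0.0147 -0.0009  0.0332] | 0.036 turn 0.2 F [-0.1  0.2 -1.2] op 0.041
```

View pics/w4.png

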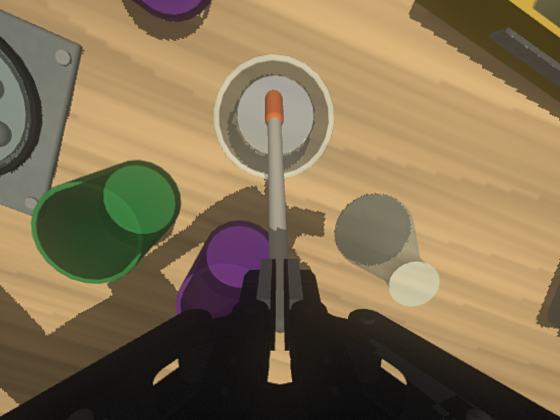

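```bash
cat >> h.py <<'E'
def tip(f):
    """orange tip & rod axis in tool frame from wrist picture with depth"""
    K,k,o,R,p,d=cam('wrist',f); z=np.load('/tmp/'+f+'.npz')
    h=cv2.cvtColor(p,cv2.COLOR_RGB2HSV); m=(h[...,0]>3)&(h[...,0]<12)&(h[...,1]>150)&(h[...,2]>110)
    m[:, :230]=0; m[:,330:]=0; m[230:]=0
    ys,xs=np.nonzero(m); P=(dep('wrist',f,np.c_[xs,ys])-z['pos'])@z['R']
    y0,y1=ys.min(),ys.max()
    print('orange',len(ys),'rows',y0,y1,'cols',xs.min(),xs.max(),'end px',np.median(xs[ys<y0+3]),'near end pts',np.round(np.median(P[ys<y0+6],0),1),'other end',np.round(np.median(P[ys>y1-4],0),1))
E
python3 - <<'E'
from h import *
tip('w3');tip('w4'); print(manip.read_state()['q'])
E
python3 -m handwheel '[0,0,0,-0.025,0, 0,0,0,-0.035,0, 0,0,0,-0.03,0, 0,0,0,-0.015,0, 0,0,0,0,0, 0,0,0,0,0]'; python3 - <<'E'
from h import *
to(569,-214,240)
snap('wrist','w5');tip('w5')
E
```

```text
orange 259 rows 103 124 cols 265 282 end px 273.0 near end pts [ 75.6  -4.5 101.3] other end [64.5  0.6 92.4]
orange 423 rows 91 122 cols 266 282 end px 273.0 near end pts [ 84.3  -4.7 111.4] other end [65.9 -8.1 92. ]
[-3.69635000e+01  2.90662533e+01  9.44655164e+01  1.16646125e-02
  5.63964783e+01  3.17889844e+01]
clock: 3.68
eef_pos: [506.0, -241.4, 267.1]
orientation: [[0.932, 0.363, 0.001], [0.363, -0.932, -0.001], [0.001, 0.001, -1.0]]
wrist_force: [-0.5, -0.3, -1.0]
opening: 0.042
t 3.68 pos [ 506.  -241.4  267.1] head 21.3 shift [ 0.0686 -0.0026  0.0271] | 0.074 turn None F [-0.5 -0.3 -1. ] op 0.042
orange 435 rows 90 122 cols 266 282 end px 274.0 near end pts [ 85.  -4. 112.] other end [65.9 -8.1 92.2]
```

View pics/w5.png

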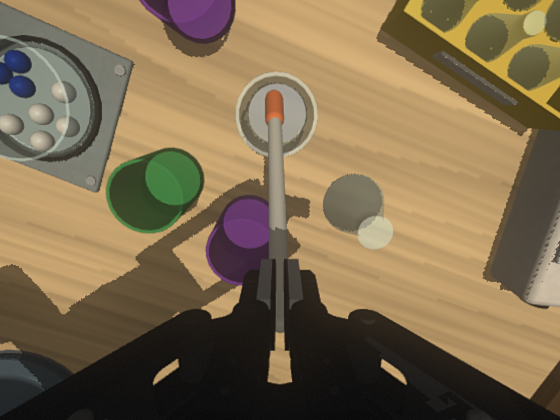

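```bash
python3 -m handwheel '[0,0.004,-0.036,0.003,0, 0,0.004,-0.036,0.003,0, 0,0.004,-0.036,0.003,0, 0,0.004,-0.036,0.003,0, 0,0.004,-0.036,0.003,0, 0,0.004,-0.036,0.003,0, 0,0,0,0,-7, 0,0,0,0,-7, 0,0,0,0,-7, 0,0,0,0,-7, 0,0,0,0,-7, 0,0,0,0,-7]'; python3 -m handwheel '[0,0,0,0,-5, 0,0,0,0,0, 0,0,0,0,0]'; python3 - <<'E'
from h import *
to(448.6,-30.4,250,68)
snap('wrist','w6');tip('w6')
E
```

```text
clock: 4.73
eef_pos: [448.3, -30.8, 246.8]
orientation: [[0.444, 0.896, -0.005], [0.896, -0.444, 0.002], [-0.001, -0.005, -1.0]]
wrist_force: [0.1, 0.4, -0.5]
opening: 0.047
clock: 4.98
eef_pos: [448.8, -31.1, 247.4]
orientation: [[0.372, 0.928, -0.004], [0.928, -0.372, 0.001], [-0.0, -0.004, -1.0]]
wrist_force: [0.3, 0.3, -1.1]
opening: 0.044
t 4.98 pos [448.8 -31.1 247.4] head 68.1 shift [ 0.0006 -0.0004 -0.0026] | 0.003 turn 0.1 F [ 0.3  0.3 -1.1] op 0.044
orange 423 rows 90 122 cols 267 283 end px 274.0 near end pts [ 85.4  -4.9 111.6] other end [66.3  0.3 91.5]
```

View pics/w6.png

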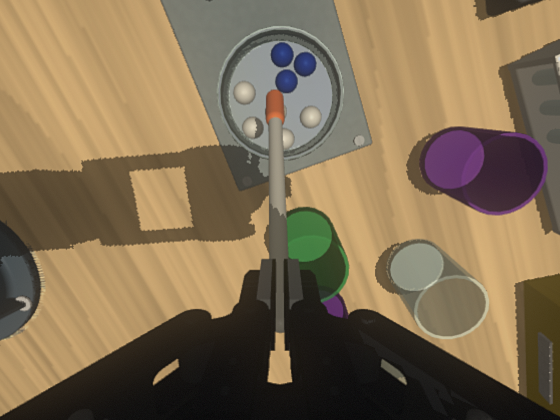

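```bash
cat >> h.py <<'E'
SX=np.array([0.033,0.9995]);SY=np.array([-0.9995,0.033])
def beads(f,c,n='wrist',zb=24,box=None):
    K,k,o,R,p,d=cam(n,f); h=cv2.cvtColor(p,cv2.COLOR_RGB2HSV); hsv=h.astype(int)
    out={}
    masks={'blue':(hsv[...,0]>100)&(hsv[...,0]<130)&(hsv[...,1]>140)&(hsv[...,2]>50)}
    res=[]
    for nm,m in masks.items():
        # restrict to dish
        g=np.zeros(m.shape,np.uint8); cc=np.array([*c,zb]); t=np.linspace(0,6.28,60)
        poly=proj(n,f,np.c_[c[0]+57*np.cos(t),c[1]+57*np.sin(t),np.full(60,zb)]).astype(np.int32); cv2.fillPoly(g,[poly],1)
        m=(m&(g>0)).astype(np.uint8); nn,l,s,ce=cv2.connectedComponentsWithStats(m)
        for i in range(1,nn):
            if s[i,4]<20: continue
            P=onz(n,f,[ce[i]],zb)[0]; q=P[:2]-c
            res.append((nm,np.round(ce[i],1).tolist(),int(s[i,4]),s[i,2:4].tolist(),np.round([q@SX,q@SY],1).tolist()))
    for r in res: print(r)
    B=np.array([r[4] for r in res]); 
    if len(B)>1: print('dists',[round(float(np.linalg.norm(B[i]-B[j])),1) for i in range(len(B)) for j in range(i)])
    return res
E
python3 - <<'E'
from h import *
np.set_printoptions(precision=1,suppress=True)
print(dep('wrist','w6',[[280,28],[219,92],[342,94],[320,75],[255,75],[285,80],[305,63],[190,60],[345,110]]))
print(onz('wrist','w6',[[281,27],[218.5,92],[343,92],[281,159]],61))
crop('w6',200,10,170,165,4,'w6c')
beads('w6',(476,48))
E
```

```text
[[501.7 103.2  61.1]
 [426.1  73.9  61.9]
 [536.1  27.5  62.2]
 [528.6  53.4  12.5]
 [462.8  79.8  13.9]
 [490.4  61.5  36.7]
 [515.2  68.9  36.3]
 [402.9 120.6   8.7]
 [543.    8.2   8.6]]
[[502.8 103.6  61. ]
 [425.5  74.1  61. ]
 [537.8  28.9  61. ]
 [457.7  -8.9  61. ]]
('blue', [282.4, 52.3], 276, [19, 19], [40.9, -20.9])
('blue', [305.5, 61.3], 235, [18, 18], [24.5, -40.8])
('blue', [287.3, 78.3], 189, [16, 16], [15.5, -17.3])
dists [25.8, 25.7, 25.2]
```

View pics/w6c.png

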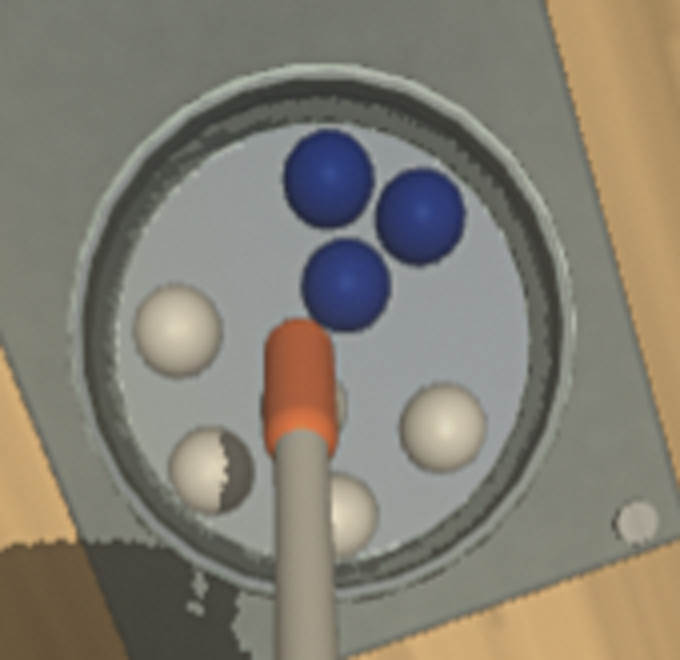

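```bash
cat >> h.py <<'E'
def circ(P):
    P=np.array(P)[:,:2]; A=np.c_[2*P,np.ones(len(P))]; s=np.linalg.lstsq(A,(P**2).sum(1),rcond=None)[0]; return s[:2],np.sqrt(s[2]+s[:2]@s[:2])
E
python3 - <<'E'
from h import *
np.set_printoptions(precision=1,suppress=True)
c=np.array([[70,325],[575,325],[325,65],[330,602],[120,170],[520,160],[100,460],[545,455]])/4+[200,10]
print(circ(onz('wrist','w6',c,61)))
# rubber ring / depth-based rim
K,k,o,R,p,d=cam('wrist','w6')
ys,xs=np.mgrid[10:175,200:370]; P=dep('wrist','w6',np.c_[xs.ravel(),ys.ravel()])
m=(P[:,2]>58)&(P[:,2]<64); Q=P[m]; print(len(Q),circ(Q),Q.min(0),Q.max(0))
snap('scene','s6');snap('top','t6')
ys,xs=np.mgrid[180:260,240:330]; P=dep('scene','s6',np.c_[xs.ravel(),ys.ravel()]); m=(P[:,2]>58)&(P[:,2]<63)&(abs(P[:,0]-480)<70)&(abs(P[:,1]-48)<70); print('scene',m.sum(),circ(P[m]) if m.sum()>5 else 0)
ys,xs=np.mgrid[210:280,240:320]; P=dep('top','t6',np.c_[xs.ravel(),ys.ravel()]); m=(P[:,2]>57)&(P[:,2]<65)&(abs(P[:,0]-480)<70)&(abs(P[:,1]-48)<70); print('top',m.sum(),circ(P[m]) if m.sum()>5 else 0)
crop('s6',220,150,180,110,4,'s6c')
E
```

```text
(array([479.8,  47.4]), np.float64(61.67770310187685))
1604 (array([479.5,  47.8]), np.float64(59.75827165176556)) [418.  -14.1  58. ] [541.6 109.9  63.9]
scene 189 (array([480.8,  48.7]), np.float64(59.97429758682491))
top 82 (array([478.9,  49.7]), np.float64(59.89593133882527))
```

View pics/s6c.png

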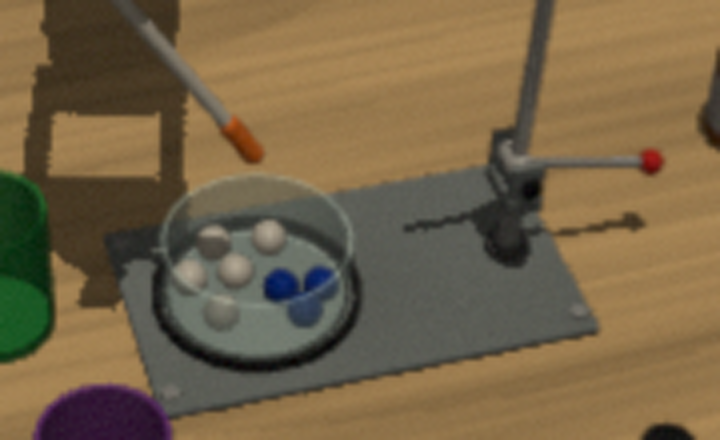

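```bash
python3 - <<'E'
from h import *
np.set_printoptions(precision=1,suppress=True)
c=np.array([479.7,48])
beads('w6',c)
w=np.array([[177,332],[212,470],[300,405],[345,515],[443,428]])/4+[200,10]
P=onz('wrist','w6',w,24)[:,:2]-c; print('white',np.c_[P@SX,P@SY])
for s in([24,0],[22,-2],[24,8]):
    q=c+s[0]*SX+s[1]*SY; print(s,(proj('wrist','w6',[*q,24])-[200,10])*4)
# tip centre in world now
z=np.load('/tmp/w6.npz'); 
for t in ([83,-4,124.5],[85.5,-4.5,124]): 
    T=z['pos']+z['R']@np.array(t); q=T[:2]-c; print(T,q@SX,q@SY, proj('scene','s6',T),proj('top','t6',T), proj('wrist','w6',T))
E
```

```text
('blue', [282.4, 52.3], 276, [19, 19], [40.8, -17.2])
('blue', [305.5, 61.3], 235, [18, 18], [24.4, -37.1])
('blue', [287.3, 78.3], 189, [16, 16], [15.4, -13.6])
dists [25.8, 25.7, 25.2]
white [[ 17.4  34.9]
 [-19.4  39.2]
 [-11.6  10.3]
 [-43.5   8.7]
 [-30.7 -24.5]]
[24, 0] [[290.  259.3]]
[22, -2] [[299.7 264.1]]
[24, 8] [[261.8 270.4]]
[475.5  47.6 122.9] -0.5422357023222987 4.170947850376292 [[282.9 190.1]] [[279.2 241.2]] [[275.5  96.8]]
[476.   50.1 123.4] 1.9777875188107619 3.7853030741155917 [[283.9 189.9]] [[278.4 241. ]] [[274.8  93.4]]
```

```bash
cat >> h.py <<'E'
C=np.array([479.7,48.]); TIP=np.array([84,-4,124.5])
def tt(path,z=18,tipv=TIP):
    s=manip.read_state(); R=np.array(s['orientation']); T=np.array(s['eef_pos'])+R@tipv; q=T[:2]-C
    print('t',round(s['clock'],2),'tip stand',np.round([q@SX,q@SY],1),'z',round(T[2],1),'F',np.round(s['wrist_force'],1),'op',round(s['opening'],3))
    for a,b in path:
        w=np.r_[C+a*SX+b*SY,z]; print((a,b),np.round((w-T)@R,1)); T=w
E
python3 - <<'E'
from h import *
tt([(24,6)],60); tt([(24,6)])
E
```

```text
t 5.13 tip stand [0.1 3. ] z 123.7 F [ 0.   0.1 -0.9] op 0.042
(24, 6) [ 21.4 -10.8  63.7]
t 5.13 tip stand [0.1 3. ] z 123.7 F [ 0.   0.1 -0.9] op 0.042
(24, 6) [ 21.4 -10.8 105.7]
```

```bash
python3 -m handwheel '[0,0.007,-0.0035,0.015,0, 0,0.007,-0.0035,0.016,0, 0,0.0075,-0.004,0.015,0, 0,0,0,0.010,0, 0,0,0,0,0, 0,0,0,0,0]'; python3 - <<'E'
from h import *
tt([(24,6)]);snap('wrist','w7');tip('w7')
crop('w7',180,10,200,200,3,'w7c')
E
```

```text
clock: 5.63
eef_pos: [447.4, -7.3, 192.6]
orientation: [[0.371, 0.929, -0.001], [0.929, -0.371, 0.0], [-0.0, -0.001, -1.0]]
wrist_force: [0.7, -0.1, -0.6]
opening: 0.047
t 5.63 tip stand [24.1  5.9] z 68.1 F [ 0.7 -0.1 -0.6] op 0.047
(24, 6) [-0.1 -0.  50.1]
orange 424 rows 90 122 cols 267 283 end px 274.0 near end pts [ 85.3  -4.9 111.4] other end [66.3  0.3 91.7]
```

View pics/w7c.png

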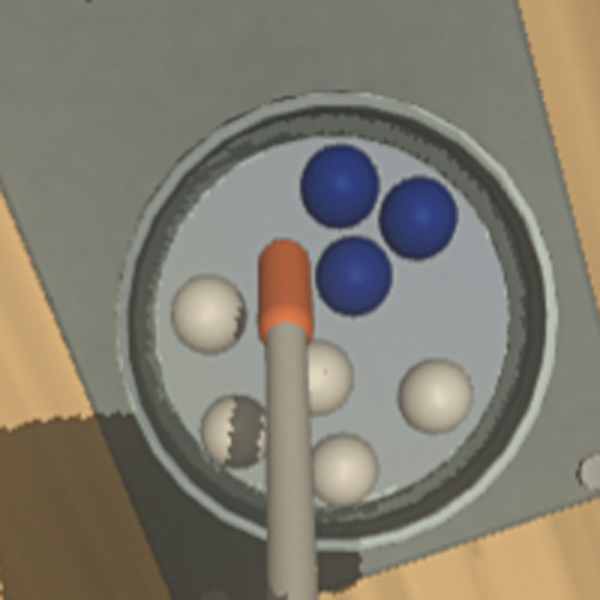

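```bash
python3 -m handwheel '[0,0,0,0.012,0, 0,0,0,0.012,0, 0,0,0,0.010,0, 0,0,0,0.008,0, 0,0,0,0.006,0, 0,0,0,0.002,0, 0,0,0,0,0]'; python3 - <<'E'
from h import *
tt([(22,-4),(16,-14),(8,-21),(0,-22),(-7,-20),(-13,-14),(-17,-7),(-18,0)]);snap('wrist','w8')
crop('w8',180,10,200,200,3,'w8c'); beads('w8',C)
E
```

```text
clock: 6.27
eef_pos: [447.7, -7.5, 142.8]
orientation: [[0.37, 0.929, -0.0], [0.929, -0.37, 0.0], [-0.0, -0.0, -1.0]]
wrist_force: [-0.5, -0.3, -0.4]
opening: 0.041
t 6.27 tip stand [23.8  5.4] z 18.3 F [-0.5 -0.3 -0.4] op 0.041
(22, -4) [1.5 9.5 0.3]
(16, -14) [-2.2 11.4 -0. ]
(8, -21) [-5.1  9.3 -0. ]
(0, -22) [-7.2  3.7 -0. ]
(-7, -20) [-7.3  0.5  0. ]
(-13, -14) [-7.7 -3.6  0. ]
(-17, -7) [-6.1 -5.2  0. ]
(-18, 0) [-3.3 -6.2  0. ]
('blue', [296.3, 62.7], 541, [26, 27], [40.4, -17.7])
('blue', [327.4, 75.4], 514, [25, 26], [23.7, -37.3])
('blue', [302.7, 97.4], 332, [22, 22], [15.0, -14.2])
dists [25.7, 25.6, 24.7]
```

View pics/w8c.png

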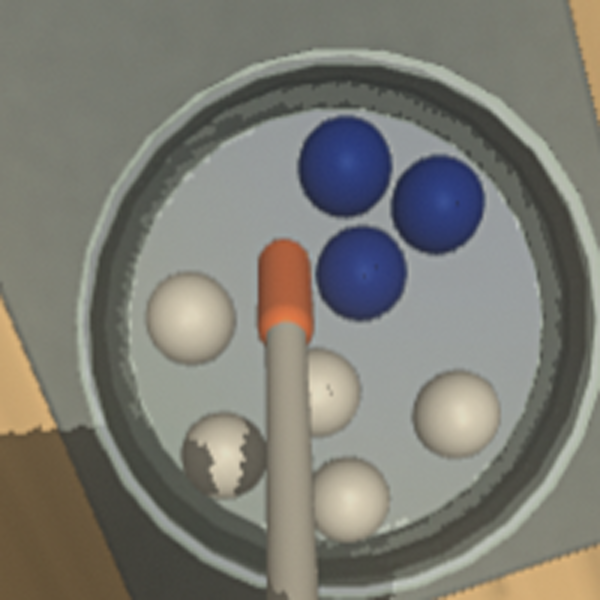

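```bash
python3 - <<'E'
from h import *
tt([(26,0),(25,-4),(21,-9),(17,-13),(13,-16),(8,-18),(3,-20),(-2,-20),(-7,-18),(-11,-15),(-15,-11),(-17,-6),(-18,0)])
E
```

```text
t 6.32 tip stand [23.8  5.2] z 18.6 F [ 1.6 -0.3  0.1] op 0.042
(26, 0) [3.8 4.1 0.6]
(25, -4) [0.4 4.1 0. ]
(21, -9) [-2.1  6.1  0. ]
(17, -13) [-2.4  5.1  0. ]
(13, -16) [-2.7  4.2  0. ]
(8, -18) [-4.   3.6  0. ]
(3, -20) [-4.   3.6  0. ]
(-2, -20) [-4.7  1.7  0. ]
(-7, -18) [-5.4 -0.2 -0. ]
(-11, -15) [-4.8 -1.5 -0. ]
(-15, -11) [-5.1 -2.4 -0. ]
(-17, -6) [-3.6 -4.  -0. ]
(-18, 0) [-3.  -5.3 -0. ]
```

```bash
python3 -m handwheel '[0,0.0038,0.004,0.0005,0, 0,0.0004,0.0041,0,0, 0,-0.0021,0.0061,0,0, 0,-0.0024,0.0051,0,0, 0,-0.0027,0.0042,0,0, 0,-0.004,0.0036,0,0, 0,-0.004,0.0036,0,0, 0,-0.0047,0.0017,0,0]'; python3 - <<'E'
from h import *
tt([(-7,-18),(-11,-15),(-15,-11),(-17,-6),(-18,0)]);snap('wrist','w9')
crop('w9',180,10,200,200,3,'w9c'); beads('w9',C)
E
```

```text
clock: 6.98
eef_pos: [472.4, -34.7, 142.4]
orientation: [[0.37, 0.929, 0.001], [0.929, -0.37, -0.0], [0.0, 0.001, -1.0]]
wrist_force: [-0.1, 0.1, -0.1]
opening: 0.043
t 6.98 tip stand [ -2.6 -20.2] z 17.9 F [-0.1  0.1 -0.1] op 0.043
(-7, -18) [-4.9 -0.6 -0.1]
(-11, -15) [-4.8 -1.5 -0. ]
(-15, -11) [-5.1 -2.4 -0. ]
(-17, -6) [-3.6 -4.  -0. ]
(-18, 0) [-3.  -5.3 -0. ]
('blue', [250.9, 37.8], 562, [28, 27], [41.6, -17.0])
('blue', [287.5, 48.6], 530, [28, 27], [25.4, -40.2])
('blue', [302.6, 91.1], 309, [20, 23], [-7.0, -41.3])
dists [28.3, 54.3, 32.4]
```

View pics/w9c.png

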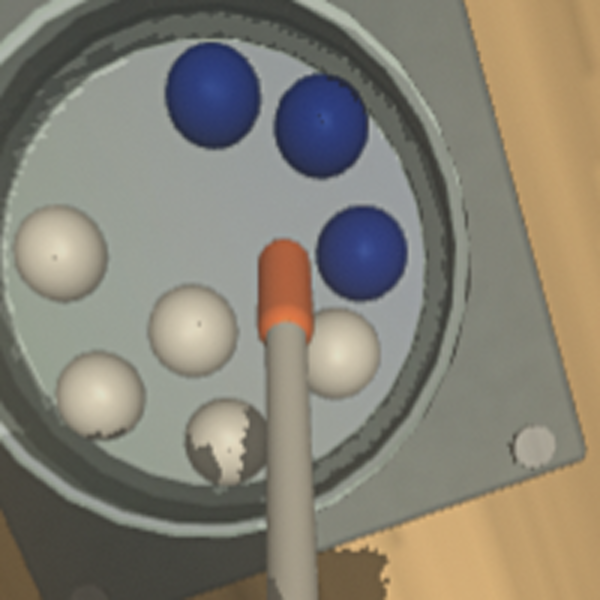

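```bash
python3 -m handwheel '[0,-0.0049,-0.0006,0,0, 0,-0.0048,-0.0015,0,0, 0,-0.0051,-0.0024,0,0, 0,-0.0036,-0.004,0,0, 0,-0.003,-0.0053,0,0, 0,0,0,0,0]'; python3 - <<'E'
from h import *
tt([(-18,4),(-16,9),(-12,13),(-7,16),(-2,18),(3,19),(8,18),(13,15),(17,11),(20,6),(22,1)]);snap('wrist','w10')
crop('w10',180,10,200,200,3,'w10c'); beads('w10',C)
E
```

```text
clock: 7.53
eef_pos: [449.0, -48.4, 142.3]
orientation: [[0.371, 0.929, -0.002], [0.929, -0.371, 0.001], [-0.0, -0.003, -1.0]]
wrist_force: [0.5, 0.5, -0.6]
opening: 0.047
t 7.53 tip stand [-16.9   3. ] z 17.8 F [ 0.5  0.5 -0.6] op 0.047
(-18, 4) [-1.3 -0.5 -0.2]
(-16, 9) [ 0.2 -5.4  0. ]
(-12, 13) [ 2.4 -5.1  0. ]
(-7, 16) [ 3.7 -4.5  0. ]
(-2, 18) [ 4.  -3.6  0. ]
(3, 19) [ 4.4 -2.6  0. ]
(8, 18) [ 5.  -0.8  0. ]
(13, 15) [ 5.7  1.1 -0. ]
(17, 11) [ 5.1  2.4 -0. ]
(20, 6) [ 4.5  3.7 -0. ]
(22, 1) [ 3.6  4.  -0. ]
('blue', [274.1, 8.4], 496, [30, 21], [39.3, -16.6])
('blue', [311.2, 16.3], 656, [30, 30], [25.3, -40.4])
('blue', [328.3, 61.0], 383, [22, 23], [-7.6, -43.3])
dists [27.6, 54.0, 33.0]
```

View pics/w10c.png

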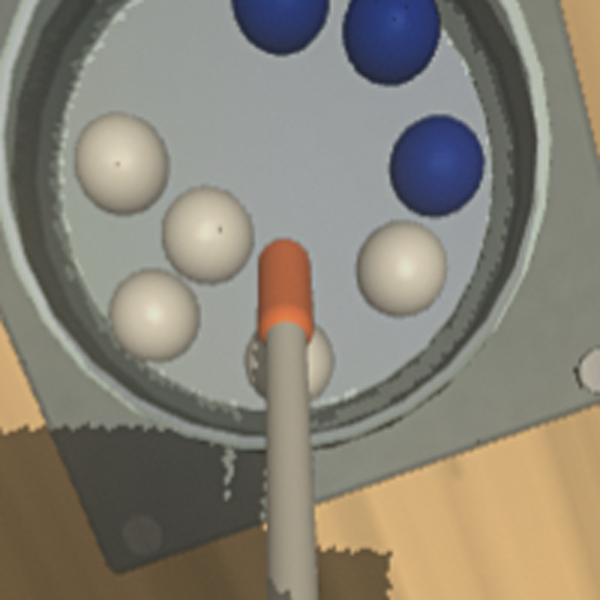

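```bash
python3 -m handwheel '[0,0.0,-0.0055,0,0, 0,0.0022,-0.005,0,0, 0,0.0037,-0.0045,0,0, 0,0.004,-0.0036,0,0, 0,0.0044,-0.0026,0,0, 0,0.005,-0.0008,0,0, 0,0,0,0,0]'; python3 - <<'E'
from h import *
tt([(8,18),(13,15),(17,11),(20,6),(22,1)]);snap('wrist','w11')
crop('w11',180,10,200,200,3,'w11c'); beads('w11',C)
E
```

```text
clock: 8.17
eef_pos: [437.6, -21.4, 142.4]
orientation: [[0.369, 0.929, -0.001], [0.929, -0.369, 0.001], [0.0, -0.001, -1.0]]
wrist_force: [-1.1, -0.5, -0.3]
opening: 0.04
t 8.17 tip stand [ 9.7 15.2] z 18.0 F [-1.1 -0.5 -0.3] op 0.04
(8, 18) [-2.5 -2.1 -0. ]
(13, 15) [5.7 1.1 0. ]
(17, 11) [5.1 2.4 0. ]
(20, 6) [ 4.5  3.7 -0. ]
(22, 1) [ 3.6  4.  -0. ]
('blue', [306.6, 32.3], 489, [24, 26], [43.2, -21.8])
('blue', [339.3, 48.0], 508, [25, 27], [24.8, -41.6])
('blue', [354.7, 91.8], 345, [20, 23], [-9.0, -44.0])
dists [27.0, 56.7, 33.9]
```

View pics/w11c.png

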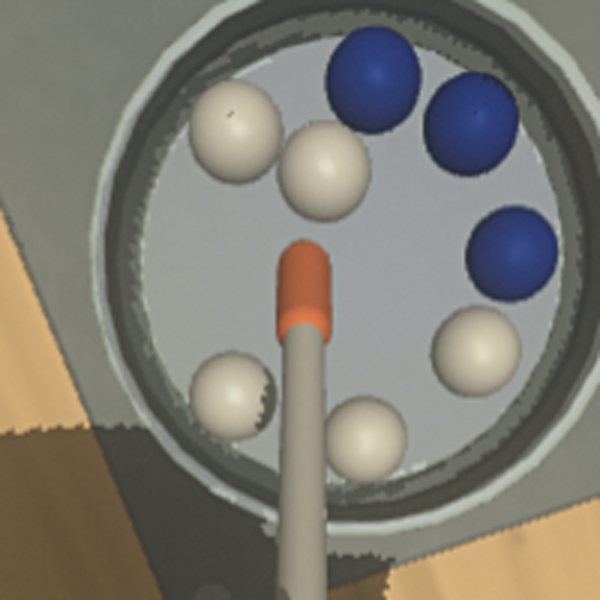

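```bash
python3 - <<'E'
from h import *
tip('w10');tip('w11')
snap('wrist','w12');tip('w12');crop('w12',180,10,200,200,3,'w12c'); print(manip.read_state()['ft_torque'])
E
```

```text
orange 386 rows 91 122 cols 267 283 end px 274.0 near end pts [ 84.7  -4.9 110.9] other end [66.3  0.3 91.3]
orange 376 rows 91 122 cols 273 289 end px 281.0 near end pts [ 84.7   0.4 111.6] other end [66.3  4.6 91.7]
orange 384 rows 91 122 cols 272 288 end px 280.5 near end pts [ 84.6   0.4 111.2] other end [66.3 -0.1 91.7]
[ 0.03257239 -0.01587431 -0.00956292]
```

View pics/w12c.png

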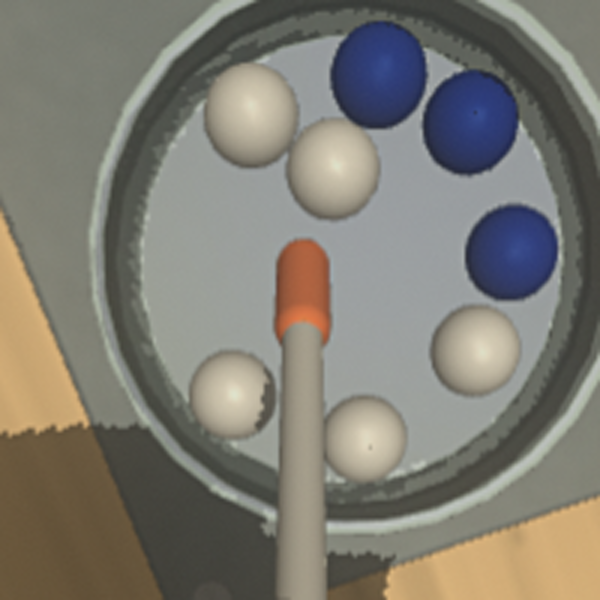

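```bash
sed -i 's/TIP=np.array(\[84,-4,124.5\])/TIP=np.array([84,1,124.5])/' h.py; cat >> h.py <<'E'
def whites(f,px,n='wrist',zb=24):
    P=onz(n,f,px,zb)[:,:2]-C; print('white',np.round(np.c_[P@SX,P@SY],1).tolist())
E
python3 - <<'E'
from h import *
beads('w12',C); whites('w12',np.array([[252,115],[334,168],[233,393],[365,438],[476,350]])/3+[180,10])
tt([(13,16),(18,12),(21,7),(22,2),(22,-3),(20,-8),(17,-13),(12,-17),(7,-19),(2,-20),(-3,-20)])
E
```

```text
('blue', [308.5, 30.6], 492, [24, 27], [43.4, -23.5])
('blue', [339.1, 47.6], 522, [25, 28], [24.7, -41.5])
('blue', [354.4, 91.4], 359, [21, 23], [-9.1, -43.9])
dists [26.0, 56.3, 33.9]
white [[43.5, 11.8], [24.9, -3.6], [-18.9, 40.8], [-42.7, 10.9], [-30.5, -24.6]]
t 8.27 tip stand [ 7.3 10.4] z 17.8 F [ 0.6  0.  -0.6] op 0.043
(13, 16) [ 3.4 -7.2 -0.1]
(18, 12) [ 6.1  2.1 -0. ]
(21, 7) [ 4.5  3.7 -0. ]
(22, 2) [ 2.6  4.4 -0. ]
(22, -3) [ 1.7  4.7 -0. ]
(20, -8) [-0.2  5.4 -0. ]
(17, -13) [-1.1  5.7 -0. ]
(12, -17) [-3.4  5.5 -0. ]
(7, -19) [-4.   3.6 -0. ]
(2, -20) [-4.4  2.6 -0. ]
(-3, -20) [-4.7  1.7 -0. ]
```

```bash
python3 -m handwheel '[0,0.0017,-0.0036,0,0, 0,0.0017,-0.0036,0,0, 0,0.006,0.002,0,0, 0,0.0045,0.0037,0,0, 0,0.0026,0.0044,0,0, 0,0.0017,0.0047,0,0, 0,-0.0002,0.0054,0,0, 0,0,0,0,0]'; python3 - <<'E'
from h import *
snap('wrist','w13');tip('w13');crop('w13',180,10,200,200,3,'w13c');beads('w13',C)
tt([(17,-13),(12,-17),(7,-19),(2,-20),(-3,-20)])
E
```

```text
clock: 8.93
eef_pos: [458.7, -11.4, 142.6]
orientation: [[0.37, 0.929, 0.002], [0.929, -0.37, -0.001], [0.0, 0.003, -1.0]]
wrist_force: [-0.1, 0.0, 0.3]
opening: 0.042
orange 405 rows 90 121 cols 270 286 end px 278.0 near end pts [ 85.3  -1.5 111.5] other end [67.  -5.8 91.5]
('blue', [291.5, 59.2], 452, [24, 25], [40.3, -26.4])
('blue', [320.8, 77.7], 403, [23, 24], [20.2, -43.4])
('blue', [336.2, 117.5], 252, [18, 20], [-12.2, -46.0])
dists [26.3, 56.0, 32.5]
t 8.98 tip stand [18.8 -9.5] z 17.9 F [0.5 0.3 0.2] op 0.04
(17, -13) [-0.5  3.9 -0.1]
(12, -17) [-3.3  5.5  0. ]
(7, -19) [-4.   3.6  0. ]
(2, -20) [-4.4  2.6  0. ]
(-3, -20) [-4.7  1.7  0. ]
```

View pics/w13c.png

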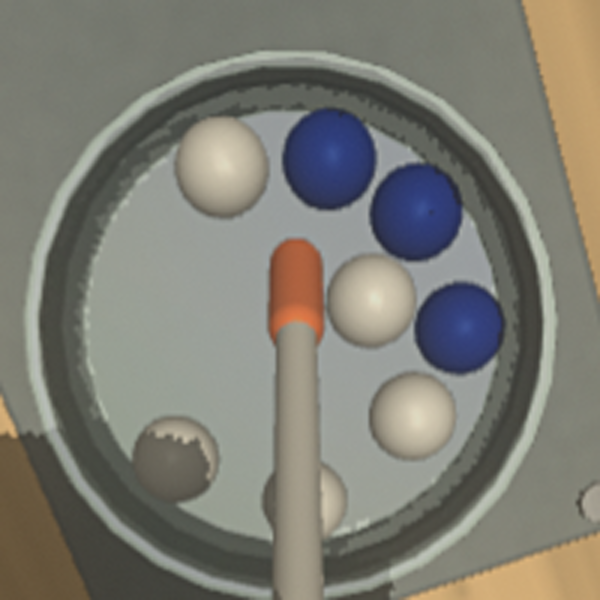

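```bash
sed -i 's/TIP=np.array(\[84,1,124.5\])/TIP=np.array([84,-1,124.5])/' h.py;python3 -m handwheel '[0,-0.001,0.004,0,0, 0,-0.0033,0.005,0,0, 0,-0.004,0.0036,0,0, 0,-0.0044,0.0026,0,0, 0,-0.0047,0.0017,0,0, 0,0,0,0,0]'; python3 - <<'E'
from h import *
snap('wrist','w14');tip('w14');crop('w14',180,10,200,200,3,'w14c');beads('w14',C)
tt([(-7,-18),(-11,-15),(-15,-11),(-17,-6),(-18,0)])
E
```

```text
clock: 9.48
eef_pos: [465.5, -34.1, 142.3]
orientation: [[0.371, 0.929, -0.001], [0.929, -0.371, 0.0], [-0.0, -0.001, -1.0]]
wrist_force: [-0.8, 1.4, 0.3]
opening: 0.046
orange 458 rows 79 112 cols 260 277 end px 267.0 near end pts [ 92.8  -9.9 105.4] other end [73.2 -3.9 87.1]
('blue', [271.2, 31.5], 552, [27, 28], [40.8, -25.7])
('blue', [301.4, 50.1], 467, [25, 25], [21.3, -42.8])
('blue', [319.3, 106.2], 202, [17, 18], [-21.7, -43.1])
dists [25.9, 64.9, 43.0]
t 9.53 tip stand [ -2.8 -16.1] z 17.9 F [ 0.   0.6 -0.3] op 0.044
(-7, -18) [-3.3  3.2 -0.2]
(-11, -15) [-4.8 -1.5  0. ]
(-15, -11) [-5.1 -2.4  0. ]
(-17, -6) [-3.6 -4.   0. ]
(-18, 0) [-3.  -5.3  0. ]
```

View pics/w14c.png

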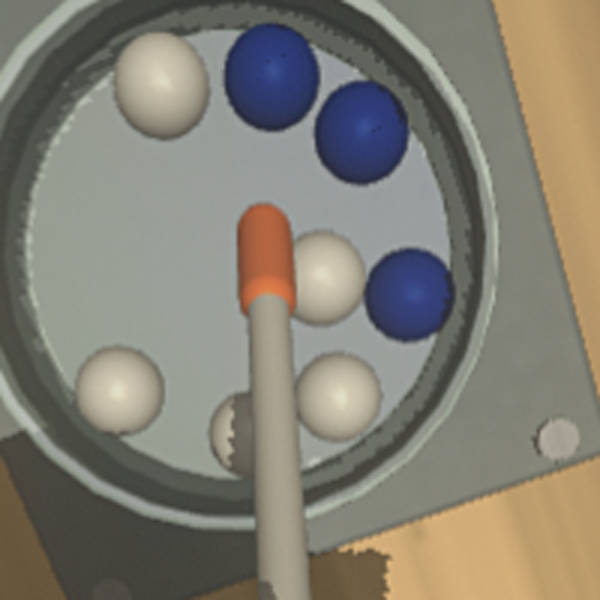

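```bash
sed -i 's/TIP=np.array(\[84,-1,124.5\])/TIP=np.array([92,-9,118.5])/' h.py; python3 - <<'E'
from h import *
snap('wrist','w15');tip('w15')
whites('w14',np.array([[162,85],[323,278],[340,397],[120,390],[240,433]])/3+[180,10])
tt([(-3,-16),(-8,-14),(-12,-12),(-15,-8),(-17,-3),(-18,2)])
E
```

```text
orange 456 rows 79 113 cols 260 277 end px 267.5 near end pts [ 92.8  -9.3 105.9] other end [ 72.6 -13.   87.4]
white [[46.0, 2.0], [-10.6, -20.5], [-41.2, -14.5], [-19.1, 41.1], [-41.0, 14.6]]
t 9.58 tip stand [  7.7 -11.4] z 23.9 F [-1.4  0.   1. ] op 0.043
(-3, -16) [-8.5  7.9  5.9]
(-8, -14) [-5.4 -0.2 -0. ]
(-12, -12) [-4.4 -0.5 -0. ]
(-15, -8) [-4.2 -2.7  0. ]
(-17, -3) [-3.6 -4.   0. ]
(-18, 2) [-2.6 -4.4  0. ]
```

```bash
python3 - <<'E'
from h import *
tt([(5,-5),(-1,0),(-7,-3),(-8,-8),(-7,-13),(-6,-18)])
E
```

```text
t 9.58 tip stand [  7.7 -11.4] z 23.9 F [-1.4  0.   1. ] op 0.043
(5, -5) [-4.7 -5.1  5.9]
(-1, 0) [-7.3 -2.7 -0. ]
(-7, -3) [-4.6  4.9 -0. ]
(-8, -8) [ 0.8  5.  -0. ]
(-7, -13) [ 2.6  4.4 -0. ]
(-6, -18) [ 2.6  4.4 -0. ]
```

```bash
python3 -m handwheel '[0,-0.0047,-0.005,0.0,0, 0,-0.0073,-0.0027,0.003,0, 0,-0.0046,0.0049,0.003,0, 0,0.0008,0.005,0,0, 0,0.0026,0.0044,0,0, 0,0.0026,0.0044,0,0, 0,0,0,0,0]' 120; python3 - <<'E'
from h import *
snap('wrist','w16');tip('w16');crop('w16',180,10,200,200,3,'w16c');beads('w16',C)
tt([(-7,-18),(-11,-15),(-15,-11),(-17,-6),(-18,0)])
E
```

```text
clock: 10.17
eef_pos: [474.2, -48.2, 136.7]
orientation: [[0.371, 0.929, 0.003], [0.929, -0.371, -0.001], [0.0, 0.003, -1.0]]
wrist_force: [-0.6, 0.1, 0.6]
opening: 0.031
orange 401 rows 88 120 cols 263 279 end px 269.5 near end pts [ 86.7  -8.3 110.6] other end [67.7 -6.9 90.9]
('blue', [251.0, 15.0], 696, [31, 31], [40.7, -25.1])
('blue', [281.7, 33.9], 615, [30, 29], [21.7, -41.7])
('blue', [298.5, 65.5], 401, [22, 24], [-2.5, -46.4])
dists [25.2, 48.2, 24.7]
t 10.22 tip stand [ -6.5 -19.4] z 17.9 F [-1.3 -1.2  3.9] op 0.031
(-7, -18) [-1.  -1.2 -0.1]
(-11, -15) [-4.8 -1.5 -0. ]
(-15, -11) [-5.1 -2.4 -0. ]
(-17, -6) [-3.6 -4.  -0. ]
(-18, 0) [-3.  -5.3 -0. ]
```

View pics/w16c.png

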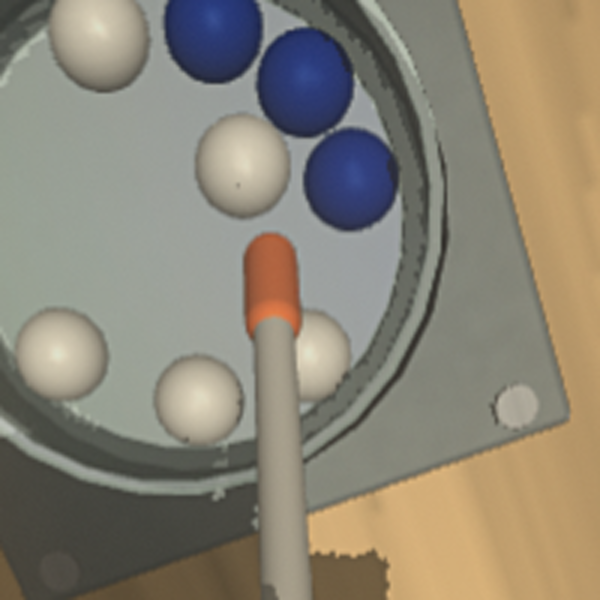

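```bash
sed -i 's/TIP=np.array(\[92,-9,118.5\])/TIP=np.array([85.7,-7.3,123.6])/' h.py; python3 - <<'E'
from h import *
whites('w16',np.array([[100,38],[242,165],[62,354],[199,400],[312,353]])/3+[180,10])
tt([(-13,-11),(-16,-6),(-17,0),(-16,6),(-13,11),(-8,15),(-3,17),(3,18)])
E
```

```text
white [[45.4, 2.3], [7.6, -19.8], [-19.0, 41.1], [-42.4, 11.6], [-41.3, -20.9]]
t 10.22 tip stand [-13.  -18.9] z 12.8 F [-1.3 -1.2  3.9] op 0.031
(-13, -11) [-2.7 -7.4 -5.2]
(-16, -6) [-4.5 -3.7 -0. ]
(-17, 0) [-3.  -5.3 -0. ]
(-16, 6) [-1.1 -6.  -0. ]
(-13, 11) [ 1.1 -5.7 -0. ]
(-8, 15) [ 3.3 -5.5 -0. ]
(-3, 17) [ 4.  -3.6 -0. ]
(3, 18) [ 5.3 -3.  -0. ]
```

```bash
python3 -m handwheel '[0,-0.0014,-0.0037,-0.003,0, 0,-0.0014,-0.0037,-0.001,0, 0,-0.0045,-0.0037,0,0, 0,-0.003,-0.0053,0,0, 0,-0.001,-0.006,0,0, 0,0.0011,-0.0057,0,0, 0,0.0033,-0.0055,0,0, 0,0.004,-0.0036,0,0, 0,0.0053,-0.003,0,0, 0,0,0,0,0]' 120; python3 - <<'E'
from h import *
snap('wrist','w17');tip('w17');crop('w17',180,10,200,200,3,'w17c');beads('w17',C)
tt([(8,18),(13,16),(18,13),(22,8),(24,3),(24,-2)])
E
```

```text
clock: 11.05
eef_pos: [435.1, -28.7, 140.4]
orientation: [[0.369, 0.929, -0.001], [0.929, -0.369, 0.001], [0.0, -0.001, -1.0]]
wrist_force: [-0.1, -1.2, -0.8]
opening: 0.024
orange 399 rows 90 122 cols 263 280 end px 270.5 near end pts [ 85.4  -7.3 111.3] other end [66.6 -6.5 91.7]
('blue', [313.2, 21.9], 649, [29, 30], [40.4, -26.0])
('blue', [342.5, 40.6], 591, [27, 29], [21.3, -42.6])
('blue', [357.6, 72.1], 421, [22, 25], [-3.4, -47.3])
dists [25.3, 48.7, 25.1]
t 11.1 tip stand [ 4.5 19.3] z 16.9 F [ 0.1 -0.3 -0.4] op 0.033
(8, 18) [ 3.8  0.1 -1.1]
(13, 16) [5.4 0.2 0. ]
(18, 13) [5.7 1.1 0. ]
(22, 8) [5.5 3.4 0. ]
(24, 3) [3.6 4.  0. ]
(24, -2) [1.7 4.7 0. ]
```

View pics/w17c.png

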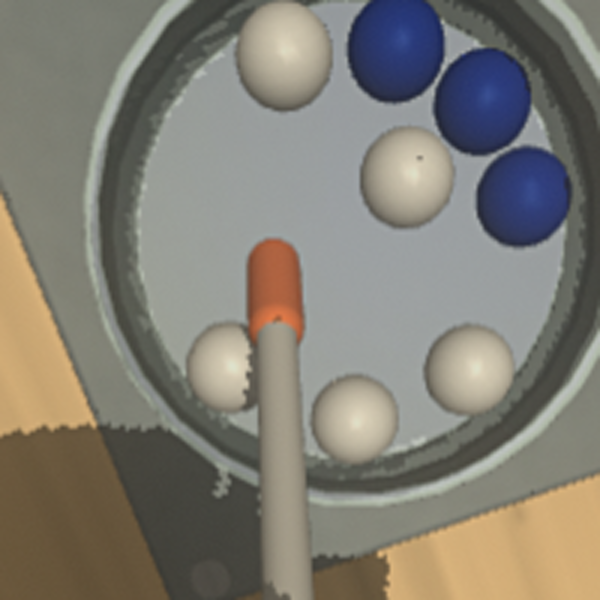

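```bash
sed -i 's/TIP=np.array(\[85.7,-7.3,123.6\])/TIP=np.array([84.4,-6.3,124.3])/' h.py; python3 - <<'E'
from h import *
tt([(8,18),(13,16),(18,13),(22,8),(24,3),(24,-1),(20,4),(13,6),(7,4),(7,0),(7,-4)])
E
```

```text
t 11.1 tip stand [ 2.9 18.8] z 16.2 F [ 0.1 -0.3 -0.4] op 0.033
(8, 18) [ 5.1 -0.9 -1.8]
(13, 16) [5.4 0.2 0. ]
(18, 13) [5.7 1.1 0. ]
(22, 8) [5.5 3.4 0. ]
(24, 3) [3.6 4.  0. ]
(24, -1) [1.4 3.8 0. ]
(20, 4) [-5.5 -3.4 -0. ]
(13, 6) [-7.3  0.5 -0. ]
(7, 4) [-5.   3.9  0. ]
(7, 0) [1.4 3.8 0. ]
(7, -4) [1.4 3.8 0. ]
```

```bash
python3 -m handwheel '[0,0.0051,-0.0009,-0.001,0, 0,0.0054,0.0002,0,0, 0,0.0057,0.0011,0,0, 0,0.0055,0.0034,0,0, 0,0.0036,0.004,0,0, 0,0.0014,0.0038,0,0, 0,0,0,0,0, 0,-0.0055,-0.0034,0,0, 0,-0.0073,0.0005,0,0, 0,-0.005,0.0039,0,0, 0,0.0,0.002,0,0, 0,0,0,0,0]' 120; python3 - <<'E'
from h import *
snap('wrist','w18');tip('w18');crop('w18',180,10,200,200,3,'w18c');beads('w18',C)
tt([(7,0),(7,-4),(7,-8),(7,-12),(7,-16),(7,-20),(7,-24)])
E
```

```text
clock: 12.1
eef_pos: [453.2, -28.2, 141.6]
orientation: [[0.372, 0.928, 0.001], [0.928, -0.372, -0.0], [0.0, 0.001, -1.0]]
wrist_force: [0.7, -1.1, -0.7]
opening: 0.03
orange 392 rows 90 122 cols 264 280 end px 271.0 near end pts [ 85.3  -7.2 111.3] other end [66.3 -6.6 92.1]
('blue', [290.0, 32.9], 529, [26, 27], [40.5, -26.3])
('blue', [318.9, 51.4], 524, [25, 28], [21.2, -42.6])
('blue', [334.0, 82.2], 386, [21, 24], [-3.4, -46.9])
dists [25.3, 48.5, 25.0]
t 12.15 tip stand [4.9 1.4] z 17.2 F [ 0.9 -0.1 -0.3] op 0.027
(7, 0) [ 2.5  0.6 -0.8]
(7, -4) [1.4 3.8 0. ]
(7, -8) [1.4 3.8 0. ]
(7, -12) [1.4 3.8 0. ]
(7, -16) [1.4 3.8 0. ]
(7, -20) [1.4 3.8 0. ]
(7, -24) [1.4 3.8 0. ]
```

View pics/w18c.png

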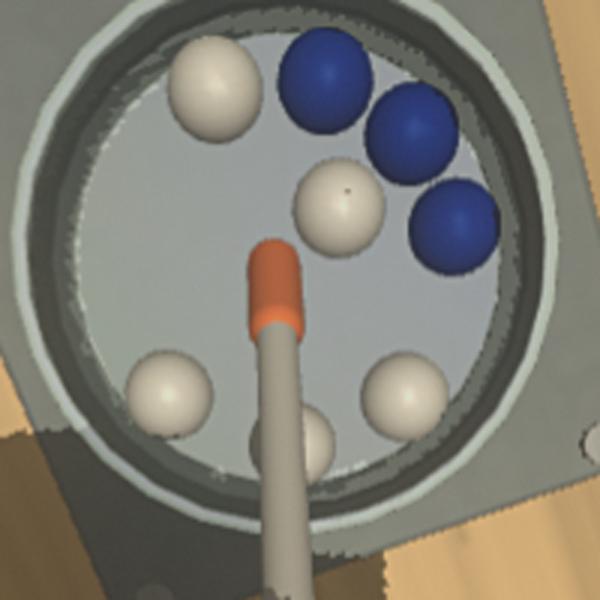

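```bash
python3 -m handwheel '[0,0.004,-0.001,0,0, 0,0.004,-0.001,0,0, 0,0.001,0.004,0,0, 0,0.001,0.004,0,0, 0,0.001,0.004,0,0, 0,0.001,0.004,0,0, 0,0,0,0,0]' 120; python3 - <<'E'
from h import *
snap('wrist','w19');tip('w19');crop('w19',180,10,200,200,3,'w19c');beads('w19',C)
tt([(7,0)])
E
```

```text
clock: 12.73
eef_pos: [471.7, -21.5, 141.6]
orientation: [[0.37, 0.929, 0.002], [0.929, -0.37, -0.001], [0.0, 0.002, -1.0]]
wrist_force: [0.4, 0.5, -0.8]
opening: 0.03
orange 415 rows 90 121 cols 263 279 end px 270.0 near end pts [ 85.3  -8.  110.7] other end [67.  -6.9 91.4]
('blue', [269.5, 52.5], 522, [26, 26], [40.5, -25.6])
('blue', [299.8, 72.1], 441, [24, 26], [19.8, -42.7])
('blue', [315.4, 128.6], 207, [17, 19], [-24.2, -40.9])
dists [26.8, 66.5, 44.0]
t 12.78 tip stand [ 11.8 -16.5] z 17.2 F [ 0.3  0.1 -0.7] op 0.027
(7, 0) [-10.1 -13.9  -0.8]
```

View pics/w19c.png

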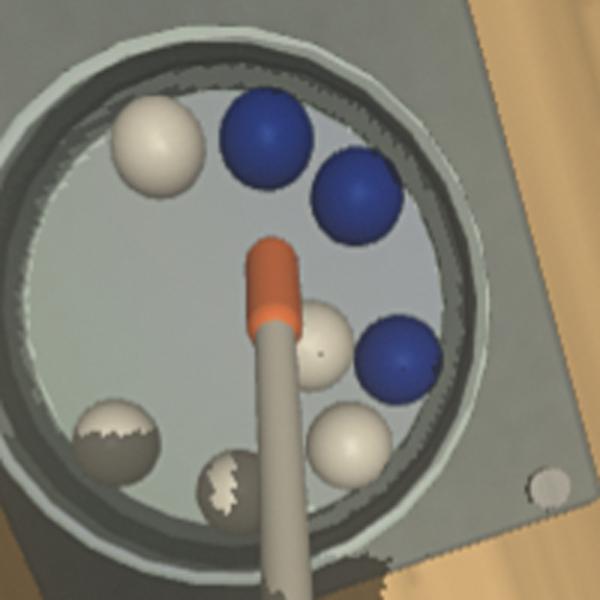

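```bash
python3 -m handwheel '[0,0.003,-0.003,0,0, 0,0.0037,0.0010,0,0, 0,0.0037,0.0024,0,0, 0,0.0037,0.0024,0,0, 0,0.0037,0.0024,0,0, 0,0.0035,0.0024,0,0, 0,0,0,0,0, 0,0,0,0,0]' 120; python3 - <<'E'
from h import *
snap('wrist','w20');tip('w20');crop('w20',180,10,200,200,3,'w20c');beads('w20',C)
tt([(7,0)])
E
```

```text
clock: 13.45
eef_pos: [484.7, -3.9, 141.2]
orientation: [[0.37, 0.929, -0.001], [0.929, -0.37, 0.0], [-0.0, -0.001, -1.0]]
wrist_force: [-0.7, 0.2, -0.2]
opening: 0.028
orange 394 rows 97 127 cols 261 277 end px 267.5 near end pts [ 80.4  -9.8 114.1] other end [ 62.6 -13.2  93.9]
('blue', [255.9, 80.1], 408, [24, 24], [44.1, -20.9])
('blue', [292.7, 101.3], 333, [21, 23], [19.9, -42.6])
('blue', [306.8, 159.2], 192, [17, 17], [-26.9, -38.6])
dists [32.5, 73.2, 47.0]
t 13.5 tip stand [ 29.8 -29.2] z 16.9 F [-1.4  0.2 -1.2] op 0.026
(7, 0) [-31.3 -19.8  -1.1]
```

View pics/w20c.png

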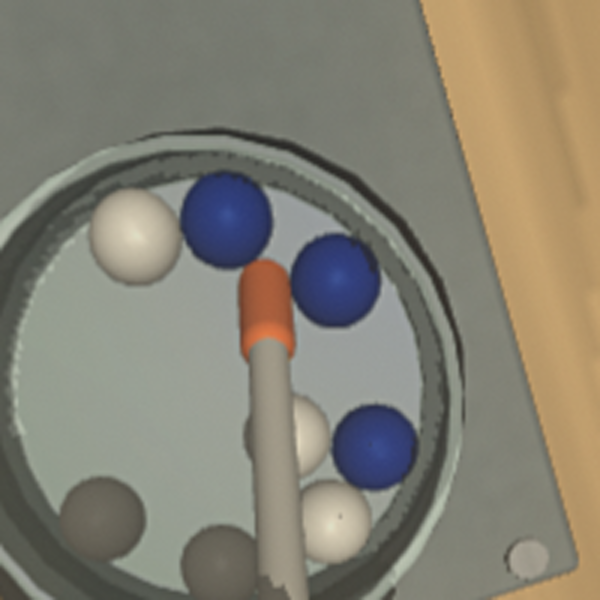

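```bash
python3 -m handwheel '[0,0.003,0.0024,-0.002,0, 0,0.0025,0.0024,-0.001,0, 0,0,0,0,0, 0,0,0,0,0]' 120; python3 - <<'E'
from h import *
snap('wrist','w21');tip('w21');crop('w21',180,10,200,200,3,'w21c');beads('w21',C)
E
```

```text
clock: 13.83
eef_pos: [491.4, -0.8, 144.4]
orientation: [[0.37, 0.929, -0.0], [0.929, -0.37, -0.0], [-0.0, -0.0, -1.0]]
wrist_force: [-1.2, -1.2, -0.2]
opening: 0.029
orange 374 rows 104 133 cols 255 271 end px 261.5 near end pts [ 75.2 -15.2 116.9] other end [ 58.3 -17.4  96.3]
('blue', [248.6, 87.8], 389, [23, 23], [44.4, -20.1])
('blue', [286.2, 109.1], 323, [22, 22], [19.3, -42.5])
('blue', [299.7, 165.1], 234, [18, 19], [-26.9, -38.1])
dists [33.6, 73.5, 46.4]
```

View pics/w21c.png

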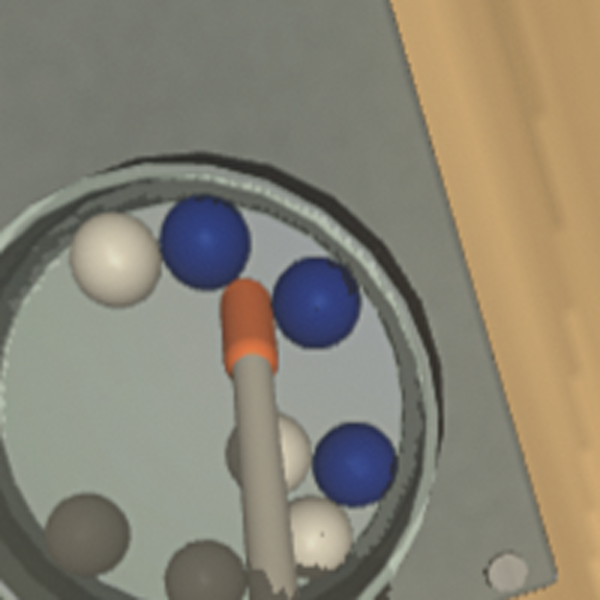

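```bash
python3 -m handwheel '[0,-0.001,-0.0005,-0.004,0, 0,-0.001,-0.0005,-0.010,0, 0,0,0,-0.015,0, 0,0,0,-0.020,0, 0,0,0,-0.025,0, 0,0,0,-0.025,0, 0,0,0,-0.01,0, 0,0,0,0,0, 0,0,0,0,0, 0,0,0,0,0]' 120; python3 - <<'E'
from h import *
snap('wrist','w22');tip('w22');beads('w22',C);tt([])
snap('scene','s22'); crop('s22',220,150,180,110,4,'s22c')
E
```

```text
clock: 14.72
eef_pos: [489.4, -2.3, 253.1]
orientation: [[0.37, 0.929, -0.0], [0.929, -0.37, 0.0], [0.0, -0.0, -1.0]]
wrist_force: [-0.2, 0.0, -0.5]
opening: 0.029
orange 435 rows 90 122 cols 264 281 end px 271.5 near end pts [ 85.4  -6.9 111.7] other end [ 66.3 -10.5  91.9]
('blue', [257.3, 91.7], 148, [15, 15], [44.1, -18.7])
('blue', [294.1, 119.4], 64, [10, 10], [2.9, -47.0])
('blue', [295.2, 147.0], 53, [9, 9], [-26.3, -38.2])
dists [50.0, 73.1, 30.5]
t 14.77 tip stand [ 31.7 -33.6] z 128.4 F [-0.   0.4 -0.7] op 0.031
```

View pics/w22.png

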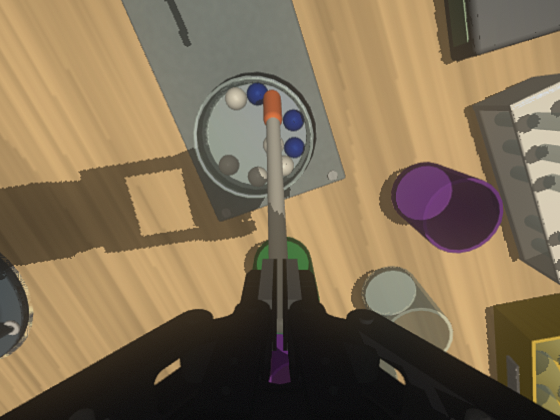

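View pics/s22c.png

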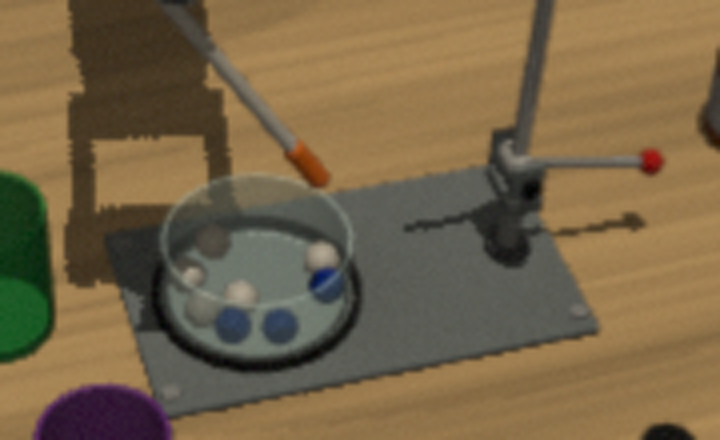

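```bash
python3 -m handwheel '[0,-0.010,-0.02,0,0, 0,-0.010,-0.02,0,0, 0,0,0,0,0, 0,0,0,0,0, 0,0,0,0,0]'; python3 - <<'E'
from h import *
snap('wrist','w23');tip('w23');beads('w23',C);tt([])
crop('w23',180,10,200,200,3,'w23c')
K,k,o,R,p,d=cam('wrist','w23')
# blobs: enclosing circles
E
```

```text
clock: 15.23
eef_pos: [445.8, -6.3, 253.2]
orientation: [[0.37, 0.929, 0.0], [0.929, -0.37, 0.0], [0.0, 0.0, -1.0]]
wrist_force: [0.4, 0.8, -0.5]
opening: 0.027
orange 434 rows 90 122 cols 265 281 end px 273.0 near end pts [ 85.4  -5.7 111.9] other end [ 66.3 -10.6  92. ]
('blue', [294.4, 71.5], 179, [16, 16], [44.1, -20.2])
('blue', [330.8, 99.6], 78, [11, 12], [3.5, -48.5])
('blue', [330.8, 128.3], 41, [8, 8], [-25.8, -39.4])
dists [49.5, 72.5, 30.7]
t 15.28 tip stand [26.1  8.9] z 129.0 F [ 0.2  0.2 -0.2] op 0.031
```

View pics/w23c.png

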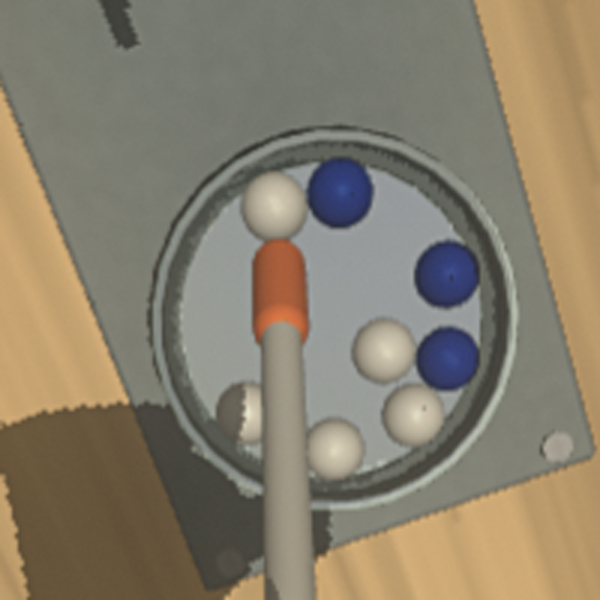

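```bash
python3 - <<'E'
from h import *
for f in('w22','w23'):
    K,k,o,R,p,d=cam('wrist',f); h=cv2.cvtColor(p,cv2.COLOR_RGB2HSV).astype(int); p=p.astype(int)
    m=((p[...,2]-p[...,0]>35)&(p[...,2]>60)).astype(np.uint8); m[:40]=0;m[200:]=0;m[:,:200]=0;m[:,360:]=0
    n,l,s,c=cv2.connectedComponentsWithStats(m); B=[]
    for i in range(1,n):
        if s[i,4]>60:
            ys,xs=np.nonzero(l==i); (cx,cy),r=cv2.minEnclosingCircle(np.c_[xs,ys].astype(np.float32)); P=onz('wrist',f,[[cx,cy]],24)[0]; q=P[:2]-C; B.append([q@SX,q@SY]); print(f,s[i,2:],(round(cx,1),round(cy,1),round(r,1)),np.round(B[-1],1))
    B=np.array(B); print([round(float(np.linalg.norm(B[i]-B[j])),1) for i in range(len(B)) for j in range(i)])
whites('w23',np.array([[274,205],[384,350],[413,415],[335,448],[243,413]])/3+[180,10])
E
```

```text
w22 [ 19  20 262] (256.8, 92.9, 10.0) [ 43.2 -17.8]
w22 [ 19  20 271] (293.2, 119.6, 9.7) [  3.1 -46. ]
w22 [ 17  19 259] (294.3, 147.1, 9.2) [-26.  -37.2]
[49.0, 71.8, 30.4]
w23 [ 20  21 333] (293.5, 73.2, 10.5) [ 42.9 -18.8]
w23 [ 19  20 285] (329.5, 100.5, 9.8) [  3.1 -46.9]
w23 [ 18  19 268] (329.5, 129.0, 9.3) [-26.  -37.8]
[48.7, 71.5, 30.5]
white [[46.2, 5.4], [-15.3, -15.8], [-42.0, -18.6], [-43.7, 13.6], [-19.1, 42.3]]
```

```bash
sed -i 's/TIP=np.array(\[84.4,-6.3,124.3\])/TIP=np.array([84.4,-5,124.6])/' h.py; python3 - <<'E'
from h import *
tt([(5,-20)],50);tt([(5,-20)],18)
E
```

```text
t 15.28 tip stand [25.7  7.6] z 128.7 F [ 0.2  0.2 -0.2] op 0.031
(5, -20) [-10.1  33.   78.7]
t 15.28 tip stand [25.7  7.6] z 128.7 F [ 0.2  0.2 -0.2] op 0.031
(5, -20) [-10.1  32.9 110.7]
```

```bash
python3 -m handwheel '[0,-0.005,0.016,0.016,0, 0,-0.005,0.017,0.02,0, 0,0,0,0.02,0, 0,0,0,0.016,0, 0,0,0,0.013,0, 0,0,0,0.01,0, 0,0,0,0.008,0, 0,0,0,0.006,0, 0,0,0,0,0, 0,0,0,0,0]'; python3 - <<'E'
from h import *
snap('wrist','w24');tip('w24');beads('w24',C);tt([(-3,-25),(-6,-29),(-8,-33),(-9,-36)])
crop('w24',180,10,200,200,3,'w24c')
E
```

```text
clock: 16.12
eef_pos: [472.5, -27.6, 144.3]
orientation: [[0.37, 0.929, 0.0], [0.929, -0.37, 0.0], [0.0, 0.0, -1.0]]
wrist_force: [-0.8, 0.4, -0.2]
opening: 0.029
orange 410 rows 90 121 cols 266 282 end px 273.0 near end pts [ 85.4  -5.7 111.1] other end [67.  -0.4 91.6]
('blue', [255.7, 41.8], 494, [28, 25], [45.3, -19.2])
('blue', [309.0, 83.3], 303, [20, 22], [3.9, -47.8])
('blue', [310.5, 123.9], 235, [18, 19], [-25.7, -39.3])
dists [50.3, 73.8, 30.8]
t 16.17 tip stand [  5.1 -19.6] z 20.1 F [-0.   0.5 -0.6] op 0.029
(-3, -25) [-5.8  7.9  2.1]
(-6, -29) [-1.5  4.8  0. ]
(-8, -33) [-0.5  4.4  0. ]
(-9, -36) [0.1 3.2 0. ]
```

View pics/w24c.png

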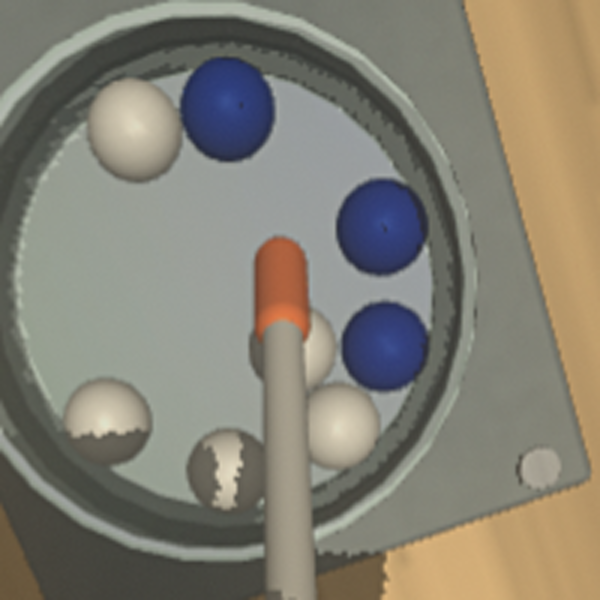

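```bash
python3 -m handwheel '[0,-0.004,0.004,0.001,0, 0,-0.003,0.004,0.001,0, 0,-0.001,0.003,0,0, 0,0,0.003,0,0, 0,0,0.003,0,0, 0,0,0.003,0,0, 0,0,0.002,0,0, 0,0,0,0,0, 0,0,0,0,0]'; python3 - <<'E'
from h import *
snap('wrist','w25');tip('w25');beads('w25',C);tt([(-3,-25)])
crop('w25',180,10,200,200,3,'w25c')
E
```

```text
clock: 16.92
eef_pos: [489.5, -43.1, 142.3]
orientation: [[0.37, 0.929, -0.0], [0.929, -0.37, 0.0], [0.0, -0.0, -1.0]]
wrist_force: [-1.2, 0.7, -0.7]
opening: 0.028
orange 453 rows 84 117 cols 257 274 end px 264.5 near end pts [ 89.5 -11.7 107.9] other end [ 69.8 -10.4  89.1]
('blue', [225.5, 29.1], 526, [28, 26], [45.6, -18.6])
('blue', [279.7, 67.9], 307, [20, 23], [7.1, -47.5])
('blue', [284.0, 109.9], 194, [17, 17], [-22.9, -40.2])
dists [48.1, 71.8, 30.9]
t 16.97 tip stand [ -9.5 -36.7] z 17.7 F [-0.8  1.5 -0.1] op 0.027
(-3, -25) [  2.2 -13.2  -0.3]
```

View pics/w25c.png

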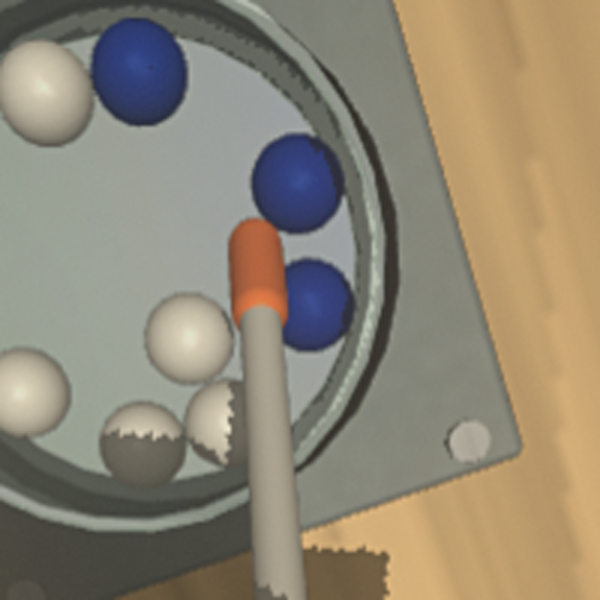

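```bash
python3 -m handwheel '[0,0.002,0.001,0,0, 0,0.002,0.001,0,0, 0,0.002,0.001,0,0, 0,0.002,0.0005,0,0, 0,0,0,0,0, 0,0,0,0,0]'; python3 - <<'E'
from h import *
snap('wrist','w26');tip('w26');beads('w26',C);tt([(-3,-25)])
crop('w26',180,10,200,200,3,'w26c')
E
```

```text
clock: 17.47
eef_pos: [495.8, -36.8, 142.3]
orientation: [[0.37, 0.929, -0.0], [0.929, -0.37, 0.0], [0.0, -0.0, -1.0]]
wrist_force: [-2.4, -0.2, 0.1]
opening: 0.027
orange 412 rows 93 125 cols 252 269 end px 259.0 near end pts [ 83.2 -16.1 111.9] other end [ 64.5 -18.9  92.5]
('blue', [221.1, 41.5], 509, [27, 26], [45.6, -18.3])
('blue', [273.8, 78.0], 301, [19, 22], [8.3, -46.7])
('blue', [279.7, 121.2], 256, [18, 19], [-23.4, -40.1])
dists [46.9, 72.4, 32.4]
t 17.52 tip stand [ -3.2 -42.8] z 17.7 F [-1.1 -0.5  0.4] op 0.028
(-3, -25) [ -5.8 -16.8  -0.3]
```

View pics/w26c.png

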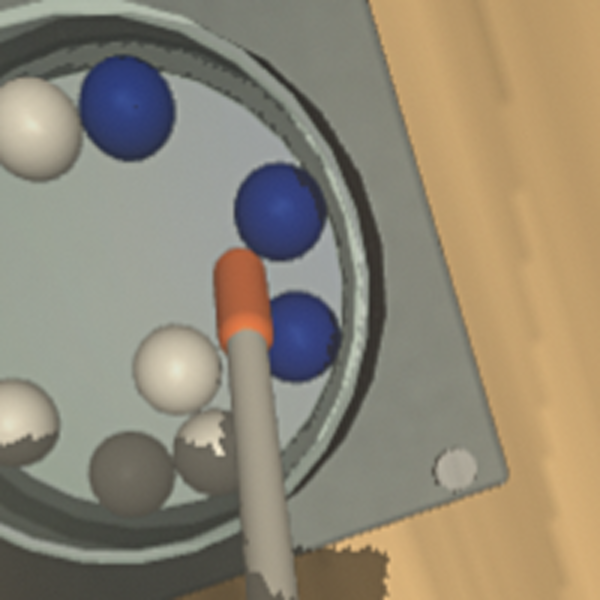

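```bash
python3 -m handwheel '[0,0,0.003,0,0, 0,0,0.003,0,0, 0,0,0.003,0,0, 0,0,0.003,0,0, 0,0,0,0,0, 0,0,0,0,0]'; python3 - <<'E'
from h import *
snap('wrist','w27');tip('w27');beads('w27',C);tt([(-3,-25)])
crop('w27',150,10,200,200,3,'w27c')
E
```

```text
clock: 18.02
eef_pos: [507.0, -41.5, 142.3]
orientation: [[0.37, 0.929, -0.0], [0.929, -0.37, 0.0], [-0.0, -0.0, -1.0]]
wrist_force: [-3.6, 1.0, 0.3]
opening: 0.029
orange 426 rows 93 126 cols 237 256 end px 244.0 near end pts [ 83.2 -28.  110.2] other end [ 63.6 -28.8  90.7]
('blue', [204.3, 41.0], 526, [28, 27], [45.7, -18.0])
('blue', [257.5, 77.2], 287, [20, 22], [8.8, -46.5])
('blue', [264.0, 120.9], 206, [16, 17], [-23.3, -39.6])
dists [46.6, 72.3, 32.8]
t 18.07 tip stand [ -7.5 -54.1] z 17.7 F [-2.8  1.2  0.5] op 0.031
(-3, -25) [ -5.7 -28.9  -0.3]
```

View pics/w27c.png

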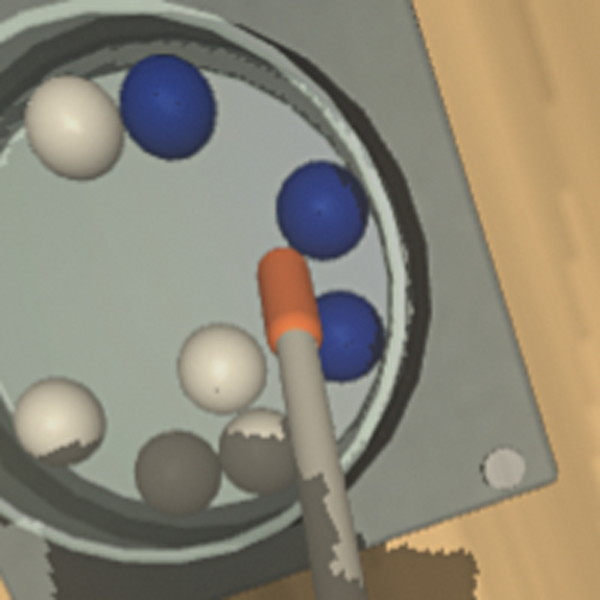

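```bash
python3 -m handwheel '[0,0.001,-0.004,0,0, 0,0.001,-0.004,0,0, 0,0,-0.004,0,0, 0,0,-0.004,0,0, 0,0,-0.004,0,0, 0,0,-0.004,0,0, 0,0.001,-0.004,0,0, 0,0.001,-0.003,0,0, 0,0,0,0,0]'; python3 - <<'E'
from h import *
snap('wrist','w28');tip('w28');beads('w28',C);tt([(-3,-25)])
crop('w28',150,10,200,200,3,'w28c')
E
```

```text
clock: 18.82
eef_pos: [479.2, -25.8, 142.5]
orientation: [[0.37, 0.929, 0.0], [0.929, -0.37, 0.0], [0.0, -0.0, -1.0]]
wrist_force: [0.2, 0.3, 0.0]
opening: 0.033
orange 401 rows 91 122 cols 263 279 end px 270.5 near end pts [ 84.7  -7.6 111.2] other end [66.3 -6.6 91.4]
('blue', [248.3, 47.8], 488, [26, 26], [45.2, -19.1])
('blue', [297.1, 80.5], 333, [20, 23], [11.0, -46.2])
('blue', [304.4, 127.2], 250, [19, 18], [-24.2, -40.4])
dists [43.6, 72.6, 35.7]
t 18.87 tip stand [  7.  -26.4] z 17.9 F [-0.2 -0.1 -0.2] op 0.031
(-3, -25) [-9.9  2.1 -0.1]
```

View pics/w28c.png

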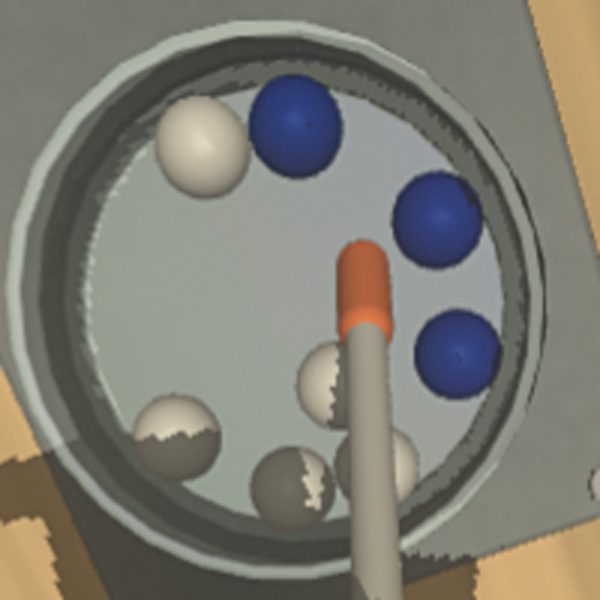

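```bash
python3 -m handwheel '[0,0.002,-0.003,-0.002,0, 0,0,-0.001,-0.006,0, 0,0,0,-0.012,0, 0,0,0,-0.018,0, 0,0,0,-0.025,0, 0,0,0,-0.025,0, 0,0,0,-0.020,0, 0,0,0,-0.01,0, 0,0,0,0,0, 0,0,0,0,0, 0,0,0,0,0]'; python3 - <<'E'
from h import *
snap('wrist','w29');tip('w29');beads('w29',C);tt([])
crop('w29',180,10,200,200,3,'w29c')
E
```

```text
clock: 19.78
eef_pos: [476.0, -22.7, 259.8]
orientation: [[0.37, 0.929, -0.002], [0.929, -0.37, 0.0], [-0.0, -0.002, -1.0]]
wrist_force: [-0.4, 0.9, -0.7]
opening: 0.031
orange 423 rows 91 121 cols 264 280 end px 271.0 near end pts [ 84.6  -7.2 111. ] other end [67.  -6.2 91.5]
('blue', [262.2, 67.8], 190, [16, 17], [44.7, -19.2])
('blue', [295.6, 90.1], 95, [12, 11], [10.7, -45.9])
('blue', [300.7, 121.8], 38, [8, 9], [-23.3, -40.2])
dists [43.2, 71.2, 34.5]
t 19.83 tip stand [ 10.3 -22.1] z 134.8 F [-0.4 -0.8 -1.3] op 0.028
```

View pics/w29c.png

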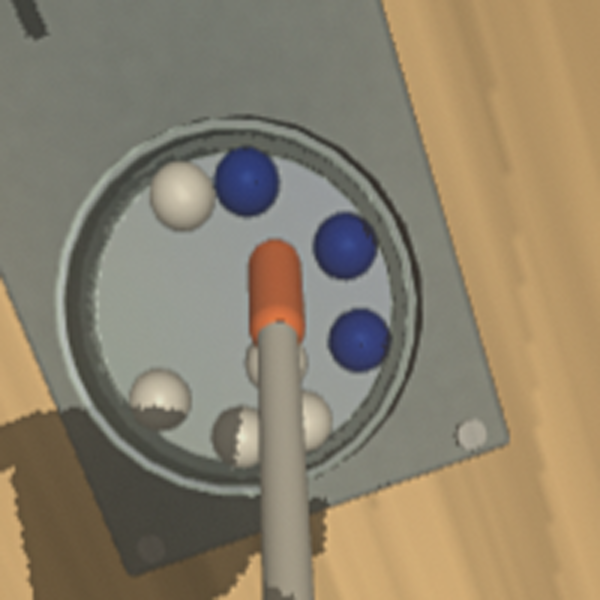

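```bash
python3 -m handwheel '[0,0,0,0,7, 0,0,0,0,7, 0,0,0,0,7, 0,0,0,0,7, 0,0,0,0,7, 0,0,0,0,7, 0,0,0,0,5, 0,-0.011,0.036,0,0, 0,-0.011,0.036,0,0, 0,-0.011,0.036,0,0, 0,-0.011,0.036,0,0, 0,-0.011,0.036,0,0]'; python3 -m handwheel '[0,-0.011,0.036,0,0, 0,0,0,0,0, 0,0,0,0,0, 0,0,0,0,0]'; python3 - <<'E'
from h import *
to(493,-250,260,21.3)
snap('wrist','w30');tip('w30')
ys,xs=np.mgrid[10:220,180:400]; P=dep('wrist','w30',np.c_[xs.ravel(),ys.ravel()]); m=(P[:,2]>95)&(P[:,2]<105)&(abs(P[:,0]-569)<50)&(abs(P[:,1]+214)<50); print('jar',m.sum(),circ(P[m]),P[m].mean(0),P[m].min(0),P[m].max(0))
E
```

```text
clock: 20.83
eef_pos: [490.0, -211.8, 259.0]
orientation: [[0.932, 0.363, -0.002], [0.363, -0.932, 0.002], [-0.001, -0.003, -1.0]]
wrist_force: [0.5, -0.4, 0.3]
opening: 0.029
clock: 21.17
eef_pos: [492.7, -247.5, 259.0]
orientation: [[0.932, 0.362, -0.003], [0.362, -0.932, 0.003], [-0.002, -0.003, -1.0]]
wrist_force: [-0.4, 0.1, -0.3]
opening: 0.027
t 21.17 pos [ 492.7 -247.5  259. ] head 21.2 shift [-0.0006  0.0025 -0.001 ] | 0.003 turn -0.1 F [-0.4  0.1 -0.3] op 0.027
orange 435 rows 90 122 cols 266 282 end px 274.0 near end pts [ 85.   -4.  111.7] other end [65.9 -8.8 91.7]
jar 1264 (array([ 567.32045418, -214.57403055]), np.float64(36.692982514678455)) [ 571.34789404 -212.77874197  100.36044439] [ 528.4052918  -253.4697143    95.01476608] [ 606.32720274 -175.72735092  103.22700568]
```

View pics/w30.png

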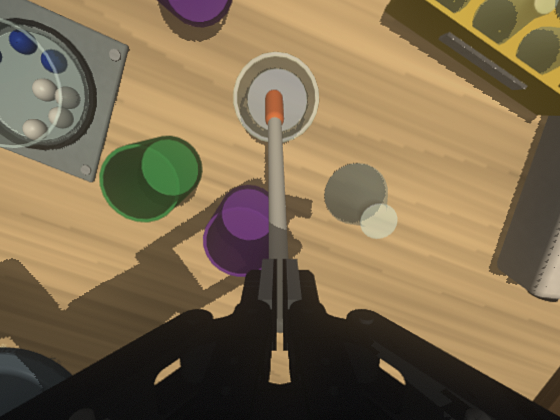

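```bash
python3 -m handwheel '[0,0.007,0,0.005,0, 0,0.0075,0,0.010,0, 0,0,0,0.02,0, 0,0,0,0.02,0, 0,0,0,0.02,0, 0,0,0,0.015,0, 0,0,0,0.006,0, 0,0,0,0,0, 0,0,0,0,0]'; python3 - <<'E'
from h import *
to(519,-236.5,135,21.3)
snap('wrist','w31');tip('w31')
E
```

```text
clock: 21.97
eef_pos: [507.6, -242.2, 164.3]
orientation: [[0.931, 0.364, -0.0], [0.364, -0.931, 0.0], [-0.0, -0.0, -1.0]]
wrist_force: [-0.7, 0.6, -0.0]
opening: 0.03
t 21.97 pos [ 507.6 -242.2  164.3] head 21.3 shift [ 0.0127 -0.0012  0.0293] | 0.032 turn 0.0 F [-0.7  0.6 -0. ] op 0.03
orange 433 rows 90 121 cols 266 282 end px 274.0 near end pts [ 85.1  -4.  111.6] other end [66.6 -8.1 91.7]
```

View pics/w31.png

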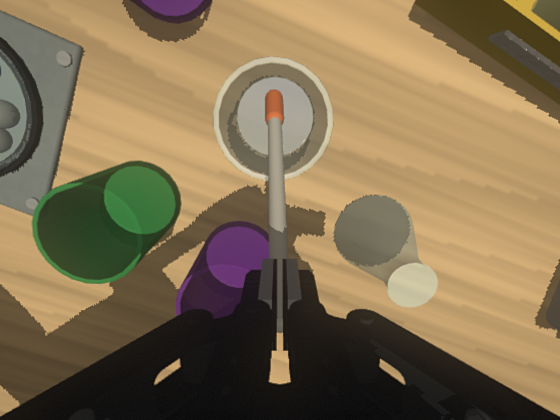

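```bash
python3 -m handwheel '[0,0.003,-0.001,0.007,0, 0,0.0033,0,0.0075,0, 0,0.0033,0,0.0075,0, 0,0.003,0,0.006,0, 0,0,0,0,0, 0,0,0,0,0]'; python3 - <<'E'
from h import *
to(519,-236.5,135,21.3)
snap('wrist','w32');tip('w32')
E
```

```text
clock: 22.52
eef_pos: [518.3, -237.1, 135.7]
orientation: [[0.932, 0.363, -0.001], [0.363, -0.932, 0.001], [-0.001, -0.001, -1.0]]
wrist_force: [0.3, -0.8, -0.6]
opening: 0.027
t 22.52 pos [ 518.3 -237.1  135.7] head 21.3 shift [ 0.0008 -0.0003  0.0007] | 0.001 turn -0.0 F [ 0.3 -0.8 -0.6] op 0.027
orange 291 rows 91 122 cols 266 282 end px 275.0 near end pts [ 86.6  -3.2 112.8] other end [65.9 -8.8 91.5]
```

View pics/w32.png

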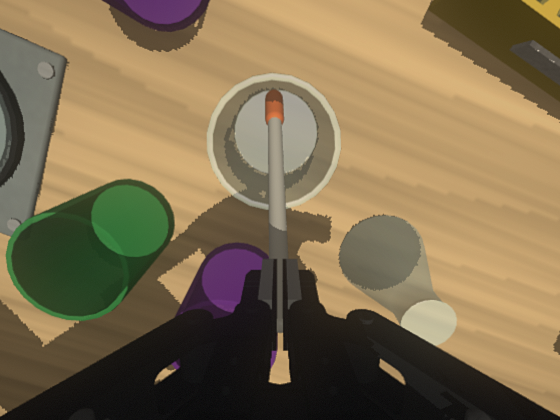

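```bash
python3 -m handwheel '[0,0.0006,0,0.002,0, 0,0,0,0,0, 0.01,0,0,0,0, 0.02,0,0,0,0, 0.04,0,0,0,0, 0.06,0,0,0,0, 0.06,0,0,0,0]' 40; python3 - <<'E'
from h import *
to(519,-236.5,250,21.3)
snap('wrist','w33')
E
```

```text
clock: 23.15
eef_pos: [519.1, -237.3, 134.6]
orientation: [[0.932, 0.363, 0.0], [0.363, -0.932, -0.0], [0.0, 0.0, -1.0]]
wrist_force: [-0.9, -0.0, 0.8]
opening: 0.657
t 23.15 pos [ 519.1 -237.3  134.6] head 21.3 shift [ 0.0002 -0.0007 -0.1154] | 0.115 turn -0.0 F [-0.9 -0.   0.8] op 0.657
```

View pics/w33.png

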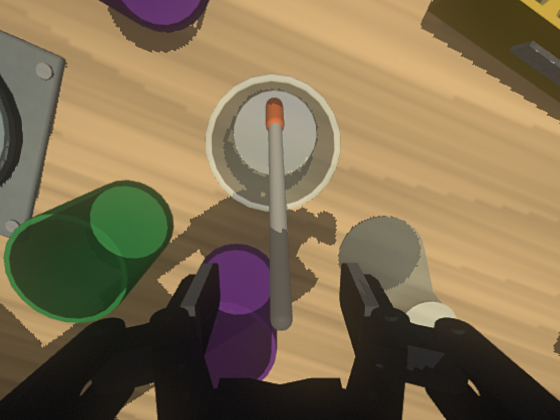

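```bash
python3 -m handwheel '[0.06,0,0,-0.02,0, 0.06,0,0,-0.038,0, 0.06,0,0,-0.04,0, 0.06,0,0,-0.04,0, 0.06,0,0,-0.035,0, 0.06,0.012,-0.037,0,0, 0.06,0.012,-0.037,0,0, 0.06,0.012,-0.037,0,0, 0.06,0.012,-0.037,0,0]'; python3 - <<'E'
from h import *
snap('scene','s34'); crop('s34',100,120,300,200,2.6,'s34c')
np.set_printoptions(precision=1,suppress=True)
print('amber',dep('top','t6',[[152,261],[150,258]]),'stopper',dep('top','t6',[[221,179]]),'beaker',dep('top','t6',[[152,195]]))
to(487,310,307,88)
E
```

```text
clock: 23.95
eef_pos: [509.6, -80.5, 307.8]
orientation: [[0.932, 0.362, 0.001], [0.362, -0.932, -0.0], [0.001, 0.0, -1.0]]
wrist_force: [1.1, 0.2, 0.7]
opening: 0.705
amber [[415.2 426.1 113.9]
 [423.6 429.6 122.8]] stopper [[685.3 240.5  30.3]] beaker [[637.  474.    8.4]]
t 24.0 pos [507.6 -72.8 307.6] head 21.5 shift [ 0.1 -0.4  0. ] | 0.383 turn -66.5 F [-2.   4.3 -0.1] op 0.699
```

View pics/s34c.png

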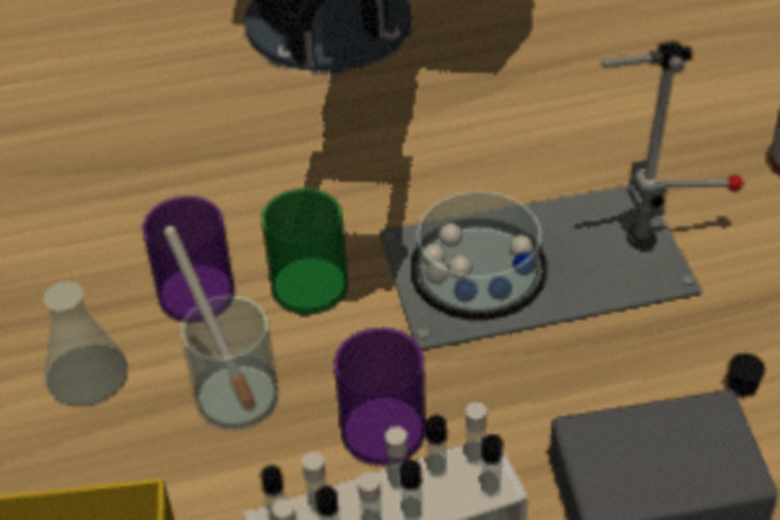

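```bash
python3 -m handwheel '[0.06,0.01,-0.038,0,-0.0, 0.06,0.01,-0.038,0,0, 0.06,0.01,-0.038,0,0, 0.06,0.01,-0.038,0,0, 0.06,0.01,-0.038,0,0, 0.06,0.01,-0.038,0,0, 0.06,0.01,-0.038,0,0, 0.06,0.01,-0.038,0,0, 0.06,0.01,-0.038,0,0, 0.06,0,0,0,-7, 0.06,0,0,0,-7, 0.06,0,0,0,-7]'; python3 -m handwheel '[0.06,0,0,0,-7, 0.06,0,0,0,-7, 0.06,0,0,0,-7, 0.06,0,0,0,-7, 0.06,0,0,0,-7, 0.06,0,0,0,-7, 0.06,0,0,0,-3.5, 0.06,0,0,0,0, 0.06,0,0,0,0]'; python3 - <<'E'
from h import *
to(487,310,307,88)
snap('wrist','w35')
E
```

```text
clock: 25.0
eef_pos: [469.3, 270.5, 307.2]
orientation: [[0.734, 0.679, -0.0], [0.679, -0.734, -0.0], [-0.0, 0.0, -1.0]]
wrist_force: [0.4, -0.7, 0.7]
opening: 0.704
clock: 25.75
eef_pos: [469.8, 269.3, 307.4]
orientation: [[0.041, 0.999, -0.0], [0.999, -0.041, -0.0], [-0.0, -0.0, -1.0]]
wrist_force: [-0.2, -1.0, 0.6]
opening: 0.703
t 25.75 pos [469.8 269.3 307.4] head 87.7 shift [0.0413 0.0155 0.0004] | 0.044 turn -0.3 F [-0.2 -1.   0.6] op 0.703
```

View pics/w35.png

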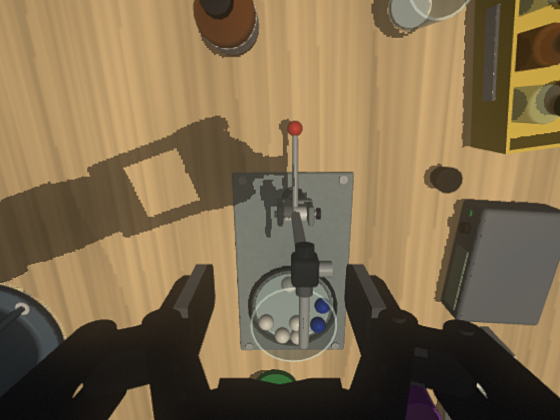

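```bash
python3 - <<'E'
from h import *
np.set_printoptions(precision=1,suppress=True)
p=np.load('/tmp/w35.npz')['p'];h=cv2.cvtColor(p,cv2.COLOR_RGB2HSV)
m=((h[...,0]<6)|(h[...,0]>174))&(h[...,1]>170)&(h[...,2]>80); m[:100]=0;m[160:]=0
ys,xs=np.nonzero(m);c=[xs.mean(),ys.mean()];print(c,len(xs),dep('wrist','w35',[c]),onz('wrist','w35',[c],63), onz('wrist','w35',[[287,172],[296,212]],85))
print('model pivot',C+175*SX,'knob t1.616',C+272.6*SX)
print(tri('wrist','w35',[c],'scene','s34',[[382.4,189.9]]))
to(487,321,307,88); print(manip.read_state()['q'])
E
```

```text
[np.float64(294.6962962962963), np.float64(128.0814814814815)] 135 [[488.2 321.   73.9]] [[488.6 320.3  63. ]] [[477.5 273.   85. ]
 [486.5 224.2  85. ]]
model pivot [485.5 222.9] knob t1.616 [488.7 320.5]
[[488.8 321.   65.5   1.2]]
t 25.8 pos [469.8 269.3 307.4] head 87.7 shift [0.1 0.  0. ] | 0.054 turn -0.3 F [-0.3 -0.9 -0.7] op 0.704
[18.  18.  87.1  0.  74.9 20.3]
```

```bash
python3 -m handwheel '[0.06,0.026,0.008,0,0, 0.06,0.026,0.0085,0,0, 0.06,0,0,0.03,0, 0.06,0,0,0.04,0, 0.06,0,0,0.04,0, 0.06,0,0,0.04,0, 0.06,0,0,0.03,0, 0.06,0,0,0.02,0, 0.06,0,0,0,0, 0.06,0,0,0,0]'; python3 - <<'E'
from h import *
to(488.5,320.7,57,88)
snap('wrist','w36')
E
```

```text
clock: 26.63
eef_pos: [487.9, 320.6, 106.6]
orientation: [[0.04, 0.999, -0.002], [0.999, -0.04, -0.001], [-0.001, -0.002, -1.0]]
wrist_force: [0.8, 0.5, 0.9]
opening: 0.702
t 26.63 pos [487.9 320.6 106.6] head 87.7 shift [0.0002 0.0007 0.0496] | 0.05 turn -0.3 F [0.8 0.5 0.9] op 0.702
```

View pics/w36.png

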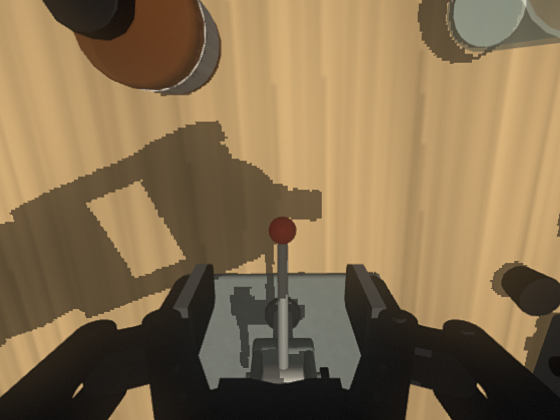

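```bash
python3 -m handwheel '[0.06,0,0.0007,0.02,0, 0.06,0,0,0.02,0, 0.06,0,0,0.0095,0, 0.06,0,0,0,0, 0.03,0,0,0,0, 0.015,0,0,0,0, 0.012,0,0,0,0, 0.012,0,0,0,0, 0.012,0,0,0,0]' 20; python3 - <<'E'
from h import *
to(488.5,320.7,57,88)
snap('wrist','w37')
E
```

```text
clock: 27.43
eef_pos: [489.5, 321.0, 58.7]
orientation: [[0.039, 0.999, 0.001], [0.999, -0.039, 0.001], [0.001, 0.001, -1.0]]
wrist_force: [-0.2, 1.7, -0.9]
opening: 0.136
t 27.43 pos [489.5 321.   58.7] head 87.8 shift [-0.0003 -0.0009  0.0017] | 0.002 turn -0.2 F [-0.2  1.7 -0.9] op 0.136
```

View pics/w37.png

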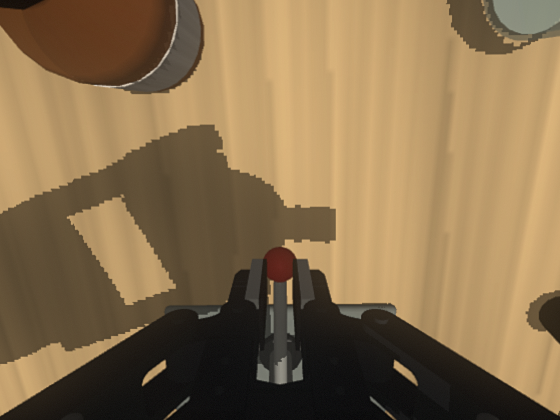

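```bash
python3 - <<'E'
from h import *
np.set_printoptions(precision=1,suppress=True)
z=np.load('/tmp/w37.npz')
for t in([0,0,-8],[0,0,11],[11,0,11],[11,0,-8],[0,0,0]): print(t,proj('wrist','w37',z['pos']+z['R']@np.array(t)))
print(dep('wrist','w37',[[281,258],[281,264],[262,270]]), onz('wrist','w37',[[281,264]],65))
E
```

```text
[0, 0, -8] [[281.9 265.3]]
[0, 0, 11] [[281.6 249.8]]
[11, 0, 11] [[281.7 231.3]]
[11, 0, -8] [[281.9 245. ]]
[0, 0, 0] [[281.8 258.4]]
[[489.2 327.   70.9]
 [489.1 324.5  72.4]
 [481.2 331.6  91.8]] [[489.  320.9  65. ]]
```

```bash
python3 -m handwheel '[0.01,0.0008,0,-0.005,0, 0.01,0.0007,0,-0.005,0, 0.01,0.0005,0,-0.010,0, 0.01,-0.0005,0,-0.010,0, 0.01,-0.0015,0,-0.0099,0, 0.01,-0.0025,0,-0.0097,0, 0.01,-0.0034,0,-0.0093,0, 0.01,-0.0043,0,-0.009,0, 0.01,0,0,0,0, 0.01,0,0,0,0]'; python3 - <<'E'
from h import *
P=C+175*SX
s=manip.read_state();g=np.array(s['eef_pos'])+np.array([0,0,8]); d=(g[:2]-P); x=d@SX; y=d@SY; z=g[2]-85; print(x,y,z,np.hypot(x,z),'alpha',np.arctan2(z,x),s['wrist_force'],s['opening'])
snap('wrist','w38');snap('scene','s38');crop('s38',220,100,200,140,4,'s38c')
E
```

```text
clock: 28.32
eef_pos: [489.0, 310.3, 126.7]
orientation: [[0.039, 0.999, 0.001], [0.999, -0.039, 0.001], [0.001, 0.001, -1.0]]
wrist_force: [0.3, 0.6, -0.2]
opening: 0.115
87.48090743626962 -0.6452703996998512 49.65682542190598 100.5917962701473 alpha 0.5162782182963802 [ 0.26664141  0.60863196 -0.21041909] 0.11488892827580638
```

View pics/s38c.png

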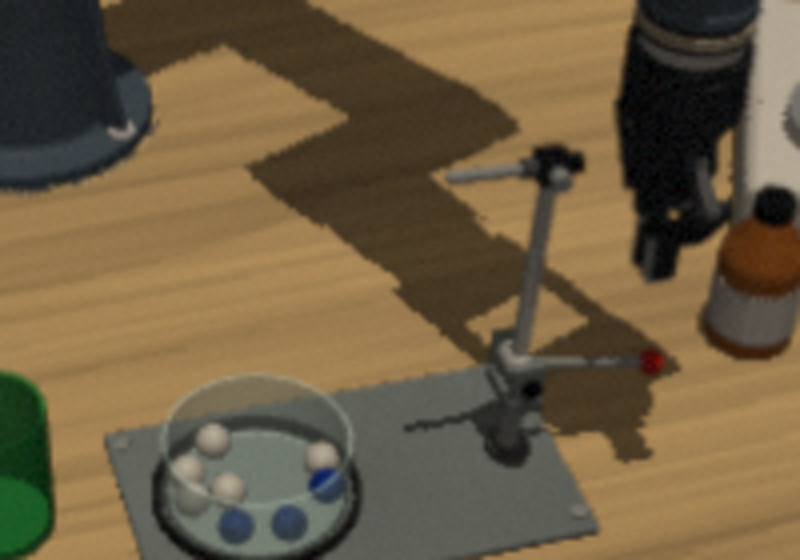

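View pics/w38.png

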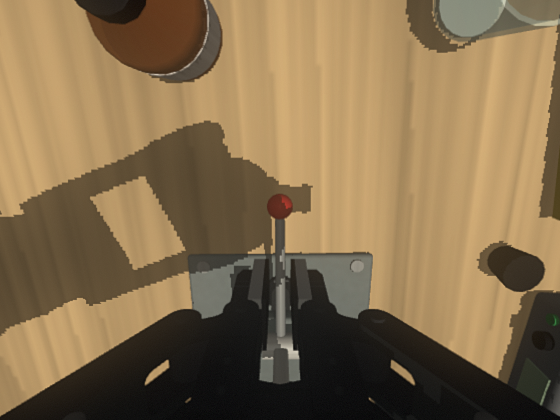

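```bash
python3 -m handwheel '[0.04,0.005,0,0,0, 0.05,0.0055,0,0.01,0, 0.05,0,0,0.02,0, 0.05,0,0,0.02,0, 0.05,0,0,0.015,0, 0.05,0,0,0.0035,0, 0.05,0,0,0,0, 0.02,0,0,0,0, 0,0,0,0,0, 0,0,0,0,0, 0,0,0,0,0]' 40; python3 - <<'E'
from h import *
to(488.5,320.7,57,88)
snap('wrist','w39')
E
```

```text
clock: 29.33
eef_pos: [489.6, 321.4, 58.3]
orientation: [[0.039, 0.999, 0.002], [0.999, -0.039, 0.001], [0.001, 0.002, -1.0]]
wrist_force: [0.4, 0.4, -0.0]
opening: 0.017
t 29.33 pos [489.6 321.4  58.3] head 87.8 shift [-0.0007 -0.0011  0.0013] | 0.002 turn -0.2 F [ 0.4  0.4 -0. ] op 0.017
```

View pics/w39.png

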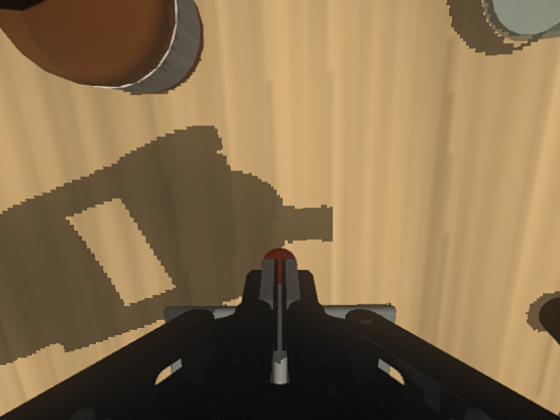

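```bash
python3 - <<'E'
from h import *
np.set_printoptions(precision=1,suppress=True)
for f,cols in(('w37',[258,302]),('w39',[268,290,280]),('w33',[205,352])):
    z=np.load('/tmp/%s.npz'%f)
    for c in cols:
        for r in (240,250,258,262,266,272,280,290,300,320):
            P=dep('wrist',f,[[c,r]]); print(f,c,r,((P-z['pos'])@z['R'])[0])
crop('w39',220,220,120,180,3.3,'w39c');crop('w37',220,220,120,180,3.3,'w37c')
E
```

```text
w37 258 240 [-13.1 -16.2  57.6]
w37 258 250 [-20.3 -16.3  56.6]
w37 258 258 [-27.3 -16.6  58.4]
w37 258 262 [ 10.4 -10.7 -25.7]
w37 258 266 [ 10.  -10.5 -28.8]
w37 258 272 [  76.1   -1.2 -160.9]
w37 258 280 [ 10.4  -9.7 -41.9]
w37 258 290 [ 10.8  -9.2 -50.2]
w37 258 300 [  9.5  -9.  -54.8]
w37 258 320 [  3.6  -8.9 -58.4]
w37 302 240 [-13.7  14.7  58.9]
w37 302 250 [-21.1  14.8  58.3]
w37 302 258 [-26.7  14.8  57.2]
w37 302 262 [ 10.4   8.8 -25.7]
w37 302 266 [  76.1   -1.2 -160.9]
w37 302 272 [ 10.7   8.1 -35.8]
w37 302 280 [ 10.3   7.7 -41.7]
w37 302 290 [ 10.1   7.3 -49.1]
w37 302 300 [  9.8   6.9 -55.4]
w37 302 320 [  6.1   6.5 -61.9]
w39 268 240 [-12.6  -9.2  56.2]
w39 268 250 [-20.5  -9.3  57.1]
w39 268 258 [  5.1  -6.8 -10.3]
w39 268 262 [ 10.2  -6.3 -25.3]
w39 268 266 [ 10.1  -6.2 -29. ]
w39 268 272 [ 10.2  -6.  -34.8]
w39 268 280 [ 10.7  -5.7 -42.3]
w39 268 290 [ 10.6  -5.5 -49.8]
w39 268 300 [ 10.4  -5.3 -56.2]
w39 268 320 [ 11.5  -4.8 -69.6]
w39 290 240 [-13.4   6.2  58.2]
w39 290 250 [-20.7   6.2  57.5]
w39 290 258 [ 4.6  4.  -9.2]
w39 290 262 [ 10.1   3.5 -25.1]
w39 290 2
[... 439 characters left out ...]
 280 300 [-16.8  -1.  -12.9]
w39 280 320 [-26.2  -1.  -16.2]
w33 205 240 [-43.7 -71.3 132.8]
w33 205 250 [-54.6 -72.3 134.2]
w33 205 258 [-60.3 -71.5 128.6]
w33 205 262 [-57.6 -68.3 114.5]
w33 205 266 [ 10.6 -33.2 -29.9]
w33 205 272 [  9.7 -32.5 -33.7]
w33 205 280 [ 10.1 -30.9 -41.3]
w33 205 290 [ 10.2 -29.2 -49. ]
w33 205 300 [  6.9 -29.1 -50.6]
w33 205 320 [  0.2 -29.  -53.4]
w33 352 240 [-38.1  63.7 118.6]
w33 352 250 [-44.6  62.6 111.2]
w33 352 258 [-50.1  62.  106.7]
w33 352 262 [-53.3  61.9 105.4]
w33 352 266 [ 10.3  30.1 -29.5]
w33 352 272 [  9.9  29.1 -34.2]
w33 352 280 [  9.9  27.7 -41. ]
w33 352 290 [  8.6  26.7 -46.5]
w33 352 300 [  5.5  26.5 -48.5]
w33 352 320 [ -2.3  26.6 -50. ]
```

View pics/w39c.png

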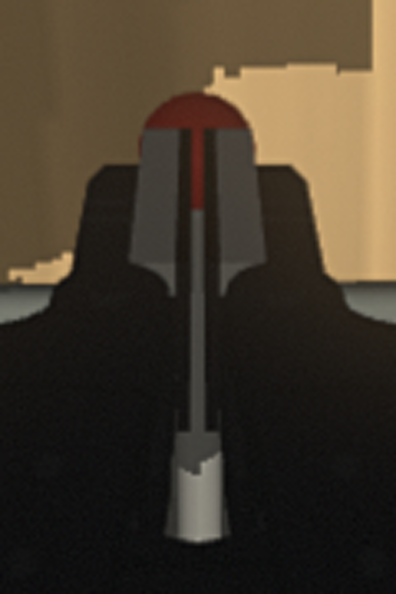

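View pics/w37c.png

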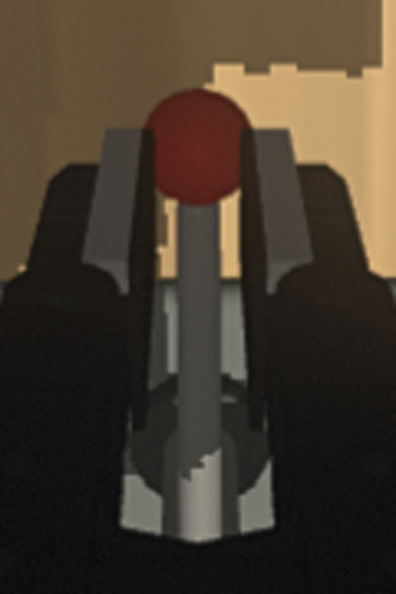

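```bash
python3 -m handwheel '[0.03,0,0,0,0, 0.05,-0.0005,-0.0009,0,0, 0.05,0,0,0.0,0, 0.05,0,0,0.012,0, 0.05,0,0,0.012,0, 0.05,0,0,0.007,0, 0.05,0,0,0,0, 0.02,0,0,0,0, 0,0,0,0,0, 0,0,0,0,0, 0,0,0,0,0]' 30; python3 - <<'E'
from h import *
to(488.5,320.7,57,88)
snap('wrist','w40');crop('w40',220,220,120,180,3.3,'w40c')
E
```

```text
clock: 30.3
eef_pos: [489.6, 320.8, 26.8]
orientation: [[0.039, 0.999, 0.003], [0.999, -0.039, 0.001], [0.001, 0.003, -1.0]]
wrist_force: [2.7, -1.8, -1.6]
opening: 0.182
t 30.3 pos [489.6 320.8  26.8] head 87.8 shift [-0.0001 -0.001  -0.0302] | 0.03 turn -0.2 F [ 2.7 -1.8 -1.6] op 0.182
```

View pics/w40c.png

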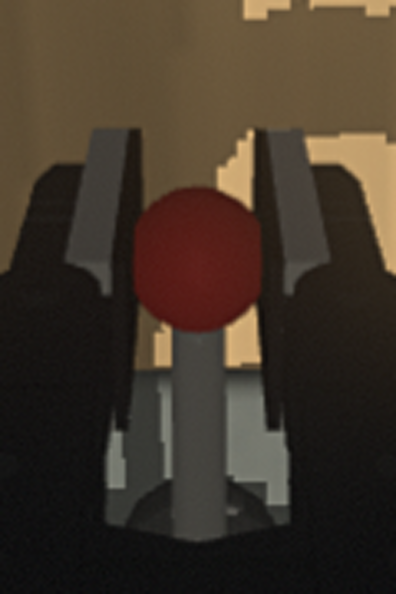

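```bash
python3 -m handwheel '[0,0.0008,0,-0.005,0, 0,0.0007,0,-0.005,0, 0,0.0005,0,-0.010,0, 0,-0.0005,0,-0.010,0, 0,-0.0015,0,-0.0099,0, 0,-0.0025,0,-0.0097,0, 0,0,0,0,0]'; python3 - <<'E'
from h import *
P=C+175*SX
s=manip.read_state();g=np.array(s['eef_pos'])+np.array([0,0,38]); d=(g[:2]-P); x=d@SX; y=d@SY; z=g[2]-85; print(x,y,z,np.hypot(x,z),'alpha',np.arctan2(z,x),s['wrist_force'],s['opening'])
snap('wrist','w41');snap('scene','s41');crop('s41',220,100,200,140,4,'s41c');crop('w41',220,220,120,180,3.3,'w41c')
E
```

```text
clock: 30.93
eef_pos: [489.5, 318.2, 78.6]
orientation: [[0.039, 0.999, 0.004], [0.999, -0.039, 0.001], [0.001, 0.004, -1.0]]
wrist_force: [5.6, -0.2, 1.0]
opening: 0.185
95.3653896261763 -0.890445393109415 31.6358032160949 100.47577610389429 alpha 0.32030915189094006 [ 5.61444422 -0.16908722  1.03718689] 0.18526319894697096
```

View pics/s41c.png

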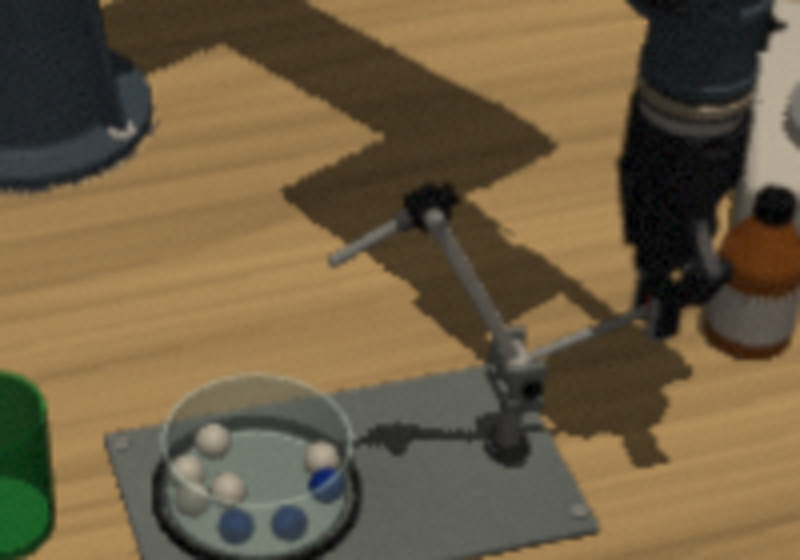

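View pics/w41c.png

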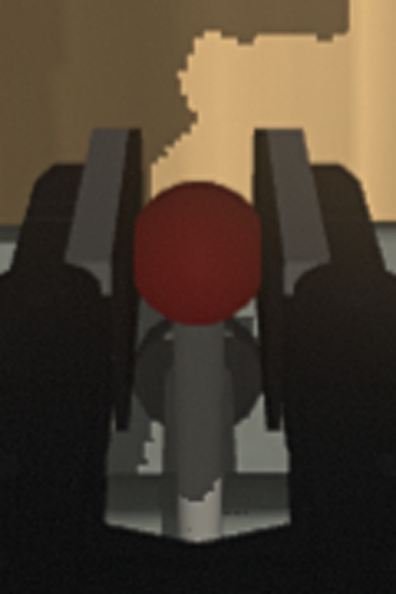

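```bash
python3 -m handwheel '[0,-0.0034,0.0005,-0.0088,0, 0,-0.0043,0,-0.009,0, 0,-0.0053,0,-0.0086,0, 0,-0.006,0,-0.0079,0, 0,-0.0068,0,-0.0073,0, 0,-0.0075,0,-0.0066,0, 0,-0.0082,0,-0.0058,0, 0,0,0,0,0]'; python3 - <<'E'
from h import *
P=C+175*SX
s=manip.read_state();g=np.array(s['eef_pos'])+np.array([0,0,38]); d=(g[:2]-P); x=d@SX; y=d@SY; z=g[2]-85; print(x,y,z,np.hypot(x,z),'alpha',np.arctan2(z,x),s['wrist_force'],s['opening'])
snap('wrist','w42');snap('scene','s42');crop('s42',220,100,200,140,4,'s42c');crop('w42',220,220,120,180,3.3,'w42c')
E
```

```text
clock: 31.7
eef_pos: [488.1, 276.4, 131.1]
orientation: [[0.04, 0.999, 0.003], [0.999, -0.04, 0.001], [0.001, 0.003, -1.0]]
wrist_force: [4.7, -0.1, 3.7]
opening: 0.186
53.50295607169532 -0.8295011038896424 84.05685674650081 99.63995922576203 alpha 1.0039635646731873 [ 4.68945211 -0.14884704  3.67975247] 0.18629826038466765
```

View pics/s42c.png

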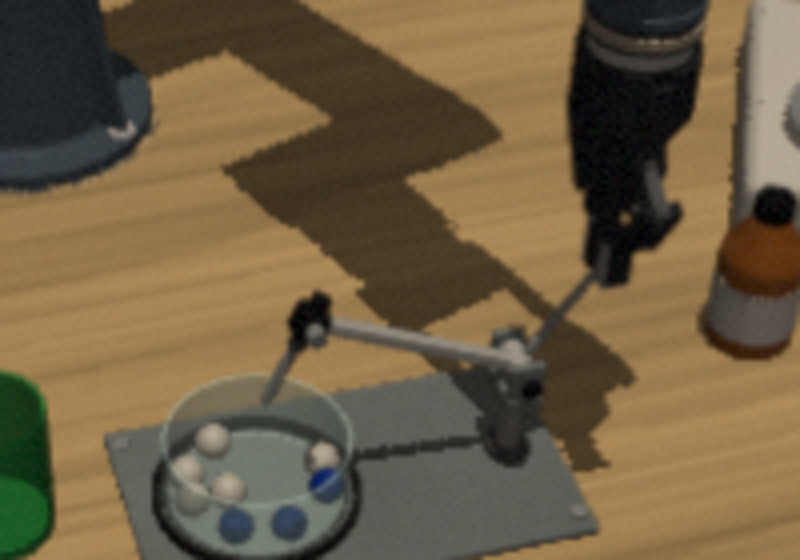

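View pics/w42.png

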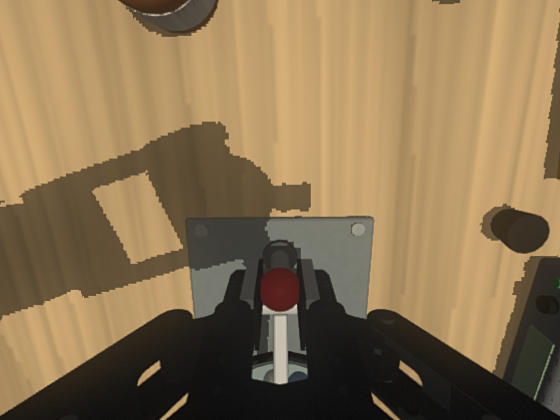

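```bash
python3 -m handwheel '[0,-0.0042,0,-0.0026,0, 0,-0.0044,0,-0.0024,0, 0,-0.0045,0,-0.0022,0, 0,-0.0046,0,-0.0019,0, 0,-0.0024,0,-0.0009,0, 0,0,0,0,0]'; python3 - <<'E'
from h import *
P=C+175*SX
s=manip.read_state();g=np.array(s['eef_pos'])+np.array([0,0,38]); d=(g[:2]-P); x=d@SX; y=d@SY; z=g[2]-85; print(x,y,z,np.hypot(x,z),'alpha',np.arctan2(z,x),s['wrist_force'],s['opening'])
snap('scene','s43');crop('s43',220,120,160,120,4,'s43c')
E
```

```text
clock: 32.3
eef_pos: [487.4, 257.3, 140.2]
orientation: [[0.039, 0.999, 0.003], [0.999, -0.039, 0.001], [0.002, 0.003, -1.0]]
wrist_force: [5.4, 0.5, 4.2]
opening: 0.186
34.46031270861634 -0.7870739607580729 93.19420438774154 99.3613248877035 alpha 1.2166197491423798 [5.44166731 0.45116717 4.19156942] 0.18558003869587691
```

View pics/s43c.png

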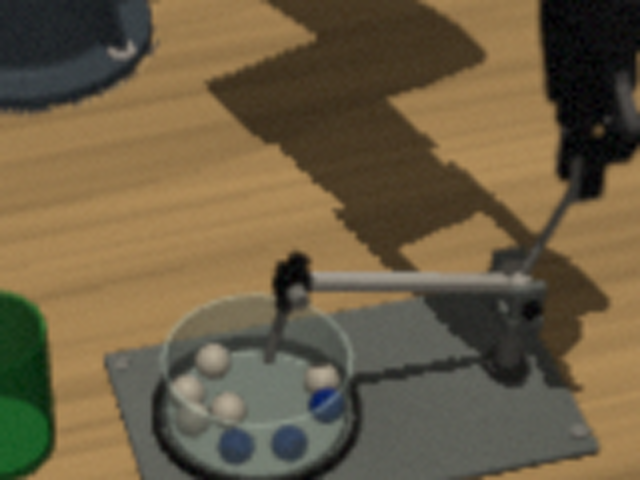

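```bash
python3 -m handwheel '[0,-0.003,0,-0.0012,0, 0,-0.0035,0,-0.0012,0, 0,-0.0035,0,-0.001,0, 0,-0.0035,0,-0.0008,0, 0,-0.003,0,-0.0007,0, 0,-0.002,0,-0.0003,0, 0,0,0,0,0, 0,0,0,0,0]'; python3 - <<'E'
from h import *
P=C+175*SX
s=manip.read_state();g=np.array(s['eef_pos'])+np.array([0,0,38]); d=(g[:2]-P); x=d@SX; y=d@SY; z=g[2]-85; print(x,y,z,np.hypot(x,z),'alpha',np.arctan2(z,x),s['wrist_force'],s['opening'])
snap('scene','s44');crop('s44',220,120,160,120,4,'s44c');snap('wrist','w44')
E
```

```text
clock: 33.02
eef_pos: [486.8, 238.9, 145.2]
orientation: [[0.039, 0.999, 0.003], [0.999, -0.039, 0.001], [0.001, 0.003, -1.0]]
wrist_force: [5.9, -0.6, 2.4]
opening: 0.179
15.983574224904732 -0.7985872219057112 98.19479423846067 99.48714620762156 alpha 1.4094373363068868 [ 5.88394542 -0.60868367  2.43218521] 0.17886509473507112
```

View pics/s44c.png

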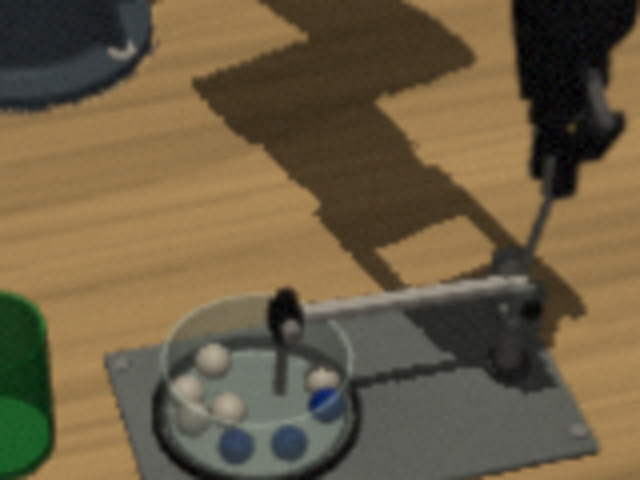

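View pics/w44.png

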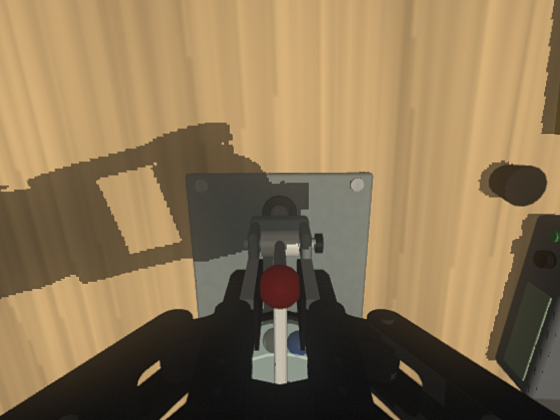

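```bash
python3 -m handwheel '[0,-0.0015,0,0,0, 0,-0.0015,0,0,0, 0,0,0,0,0, 0,0,0,0,0]'; python3 - <<'E'
from h import *
P=C+175*SX
s=manip.read_state();g=np.array(s['eef_pos'])+np.array([0,0,38]); d=(g[:2]-P); x=d@SX; z=g[2]-85; print(x,z,'alpha',np.arctan2(z,x),s['wrist_force'],s['opening'])
snap('wrist','w45')
np.set_printoptions(precision=1,suppress=True)
for f in('w44','w45'):
    p=np.load('/tmp/%s.npz'%f)['p'];h=cv2.cvtColor(p,cv2.COLOR_RGB2HSV)
    m=((h[...,0]<6)|(h[...,0]>174))&(h[...,1]>150)&(h[...,2]>50); m[:240]=0;m[330:]=0
    ys,xs=np.nonzero(m); (cx,cy),r=cv2.minEnclosingCircle(np.c_[xs,ys].astype(np.float32)); Q=onz('wrist',f,[[cx,cy]],85+98.5)[0]; q=Q[:2]-P; print(f,(cx,cy,r),Q,'knob x from pivot',q@SX,'alpha',np.arccos(q@SX/100))
E
```

```text
clock: 33.45
eef_pos: [486.7, 236.4, 145.5]
orientation: [[0.039, 0.999, 0.003], [0.999, -0.039, 0.002], [0.002, 0.003, -1.0]]
wrist_force: [5.3, 0.1, 3.8]
opening: 0.182
13.482270911005465 98.46592104208932 alpha 1.4347192864848664 [5.25785118 0.12788636 3.75709487] 0.18225782764725157
w44 (279.666259765625, 286.485107421875, 21.6500244140625) [485.8 244.3 183.5] knob x from pivot 21.407525808619766 alpha 1.3550512841608842
w45 (279.5, 286.20587158203125, 21.678192138671875) [485.6 241.8 183.5] knob x from pivot 18.838053935546952 alpha 1.3812834257482427
```

```bash
python3 -m handwheel '[0,-0.0015,0,0,0, 0,-0.0015,0,0,0, 0,-0.0015,0,0,0, 0,0,0,0,0, 0,0,0,0,0]'; python3 - <<'E'
from h import *
P=C+175*SX
s=manip.read_state();g=np.array(s['eef_pos'])+np.array([0,0,38]); d=(g[:2]-P); x=d@SX; z=g[2]-85; print(x,z,'alpha',np.arctan2(z,x),s['wrist_force'],s['opening'])
snap('wrist','w46');snap('scene','s46');crop('s46',220,120,160,120,4,'s46c')
np.set_printoptions(precision=1,suppress=True)
for f in('w46',):
    p=np.load('/tmp/%s.npz'%f)['p'];h=cv2.cvtColor(p,cv2.COLOR_RGB2HSV)
    m=((h[...,0]<6)|(h[...,0]>174))&(h[...,1]>150)&(h[...,2]>50); m[:240]=0;m[330:]=0
    ys,xs=np.nonzero(m); (cx,cy),r=cv2.minEnclosingCircle(np.c_[xs,ys].astype(np.float32)); Q=onz('wrist',f,[[cx,cy]],85+98.5)[0]; q=Q[:2]-P; print(f,(cx,cy,r),Q,'knob x from pivot',q@SX,'alpha',np.arccos(q@SX/100))
E
```

```text
clock: 33.92
eef_pos: [486.7, 234.3, 145.6]
orientation: [[0.04, 0.999, 0.004], [0.999, -0.04, 0.006], [0.007, 0.004, -1.0]]
wrist_force: [5.0, 8.4, 2.5]
opening: 0.181
11.401216039300092 98.55530092351975 alpha 1.4556248349883028 [5.04649212 8.43110577 2.52328882] 0.18092628960574147
w46 (279.5, 285.68182373046875, 21.687679290771484) [485.6 239.7 183.5] knob x from pivot 16.76110002462324 alpha 1.4023904408436603
```

View pics/s46c.png

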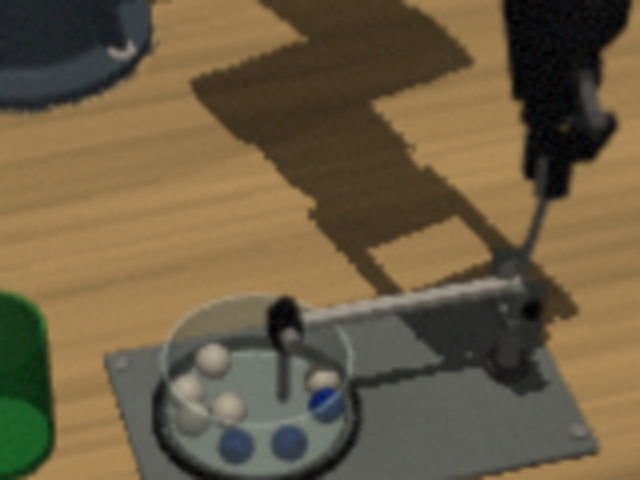

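```bash
python3 -m handwheel '[0,0.0018,0,0,0, 0.01,0,0,0,0, 0.03,0,0,0,0, 0.05,0,0,0,0, 0.05,0,0,0,0, 0.05,0,0,-0.01,0, 0.05,0,0,-0.03,0, 0.05,0,0,-0.035,0, 0.05,0,0,-0.035,0, 0.05,0,0,-0.02,0, 0.05,0,0,0,0]'; python3 - <<'E'
from h import *
np.set_printoptions(precision=1,suppress=True)
P=C+175*SX
snap('wrist','w47');snap('scene','s47');crop('s47',220,120,160,120,4,'s47c')
p=np.load('/tmp/w47.npz')['p'];h=cv2.cvtColor(p,cv2.COLOR_RGB2HSV)
m=((h[...,0]<6)|(h[...,0]>174))&(h[...,1]>150)&(h[...,2]>50); m[:,:240]=0;m[:,330:]=0; m[:150]=0;m[330:]=0
ys,xs=np.nonzero(m); (cx,cy),r=cv2.minEnclosingCircle(np.c_[xs,ys].astype(np.float32)); Q=onz('wrist','w47',[[cx,cy]],85+98.5)[0]; q=Q[:2]-P; print((cx,cy,r),Q,'knob x',q@SX,'alpha',np.arccos(q@SX/100),dep('wrist','w47',[[cx,cy]]))
to(420,100,300,88)
E
```

```text
clock: 34.93
eef_pos: [487.4, 233.1, 280.6]
orientation: [[0.039, 0.999, 0.009], [0.999, -0.039, 0.003], [0.003, 0.009, -1.0]]
wrist_force: [0.1, -0.6, 0.4]
opening: 0.586
(277.26922607421875, 196.26922607421875, 9.355826377868652) [485.7 241.6 183.5] knob x 18.65198386893893 alpha 1.3831777045002223 [[485.8 243.8 192.2]]
t 35.03 pos [484.6 232.3 275.9] head 87.8 shift [-0.1 -0.1 -0. ] | 0.149 turn -0.2 F [-0.2  0.3 -0.3] op 0.587
```

View pics/w47.png

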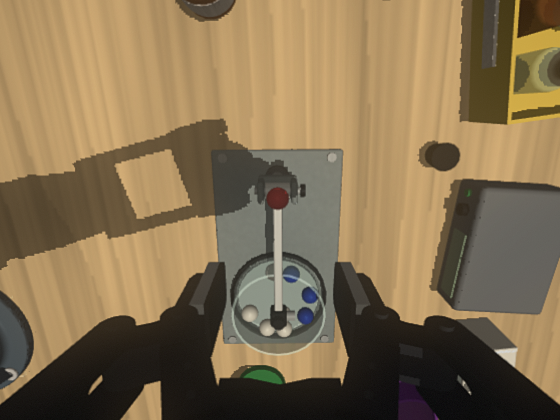

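View pics/s47c.png

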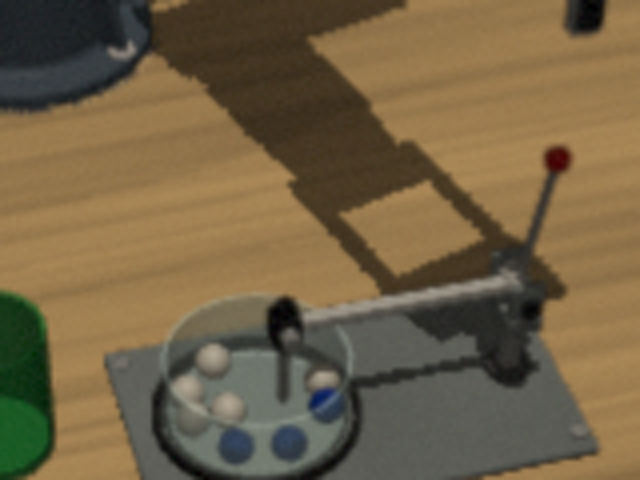

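```bash
python3 - <<'E'
from h import *
np.set_printoptions(precision=1,suppress=True)
A=dep('wrist','w47',[[278,r] for r in range(212,306,8)]);print(A)
d=(A[:,:2]-C-175*SX)@SX; print('slope rad',np.polyfit(d,A[:,2],1)) 
K,k,o,R,p,_=cam('wrist','w47');p=p.astype(int)
m=((p[...,2]-p[...,0]>35)&(p[...,2]>60)).astype(np.uint8); m[:250]=0;m[340:]=0;m[:,:230]=0;m[:,335:]=0
n,l,s,c=cv2.connectedComponentsWithStats(m);B=[]
for i in range(1,n):
    if s[i,4]>30:
        ys,xs=np.nonzero(l==i);(cx,cy),r=cv2.minEnclosingCircle(np.c_[xs,ys].astype(np.float32));Q=onz('wrist','w47',[[cx,cy]],24)[0][:2]-C;B.append([Q@SX,Q@SY]);print(s[i,2:],np.round(B[-1],1))
B=np.array(B);print([round(float(np.linalg.norm(B[i]-B[j])),1) for i in range(len(B)) for j in range(i)])
crop('s47',80,120,340,200,2.3,'s47d')
E
```

```text
[[485.1 199.9  91.6]
 [484.7 190.9  92.2]
 [484.3 181.2  91.1]
 [483.9 171.6  91. ]
 [483.5 162.1  91.3]
 [483.1 152.9  92.5]
 [482.7 142.4  91.3]
 [482.3 132.3  91.2]
 [481.9 121.9  90.9]
 [481.4 111.9  91.8]
 [481.  101.2  91.4]
 [480.5  89.6  90.1]]
slope rad [ 0.  91.9]
[13  7 65] [ 34.2 -16.4]
[ 14  14 145] [  6.3 -44.3]
[ 14  13 153] [-27.7 -39.4]
[39.4, 66.0, 34.3]
```

View pics/s47d.png

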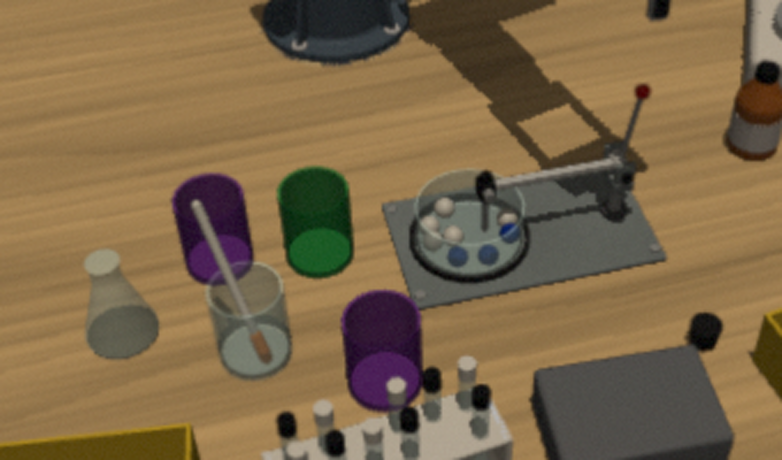

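```bash
python3 -m handwheel '[0.05,0,0,0,0, 0.05,0,0,0,0, 0.05,0,0,0,0]'; python3 -c "
from plant import manip
print(manip.finish_job())"
```

```text
clock: 35.28
eef_pos: [484.1, 232.1, 273.5]
orientation: [[0.039, 0.999, -0.004], [0.999, -0.039, -0.001], [-0.001, -0.004, -1.0]]
wrist_force: [-0.4, 0.5, 0.0]
opening: 0.591
the job is handed in; nothing more can be done
None
```

I stirred about two full turns near the bottom of the dish, stood the rod back in its jar, lowered the probe onto its stop and handed the job in at about 35 s. No verdict was reported.

**Last checks:**
- **Blue beads:** their centres are about 34, 39 and 66 mm apart; when I lifted the rod out they were about 34, 43 and 71 mm apart. The arm partly hid one bead in the final picture, so the 39 and 66 are the rougher numbers. My earlier distance readings may run a few percent high, which still leaves plenty over 29 mm.
- **Probe:** the arm measures level (slope about 0.00 rad). The lever force rose to about 8 N only at the end of its travel, and no bead stood in the probe's way.
- **Rod and jar:** the rod leans, released, in the upright jar, which is where it was. All eight beads are in the dish and the other glassware looks unmoved.

**What went wrong or disagreed:**
- **Fingertips:** they appeared about 35 mm farther back than `tip_reach` says. As a result I held the rod close to its top, where it gave in the grip, and the first two tries at the knob closed above it. Lowering the hand about 30 mm fixed it.
- **First lift:** one blue bead rolled to about 30 mm from its neighbour, too close to trust. I put the rod back in, wedged the two apart and lifted again.
- **Stirring:** at times the tip strayed a few mm from where I aimed it. I could not confirm the flank position on the first turn, but the second turn covered it.

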